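# Rebuild the drag-spring stack of a workbench turntable

### The job

Finish the spring stack on the turntable's spindle: put the two loose conical spring washers from the wooden batten on top of the two already there, so that every spring faces the opposite way to the one beneath it (the next one hollow side down, the last hollow side up). They lie hollow side up, so one must be turned over; standing it on edge in a groove of the batten lets you take it again the other way. Leave all four lying flat and fully down on one another, and the hand nut, jar, tape measure and small spare spring where they are.

Things in the scene. Friction and masses are not known exactly. Their poses are not given: they have to be found in the camera images.
- spring_one_mid (a point): Centre (half-way up) of a loose conical spring washer: steel, 56 mm outside, 25 mm bore, 7 mm high over all; the dished steel is 3.6 mm thick. z: its axis, out of the hollow side. Starts hollow side up on the batten, standing on its inner edge, so its outer rim (a 3.6 mm high upright band) is 3.4 to 7 mm above the batten's top and overhangs its long sides by about 8 mm. About 55 g.
- spring_two_mid (a point): The same for the other loose spring, identical, also hollow side up, further along the batten.
- seat (a point): Middle of the pedestal's flat seat, on the spindle's axis, 60 mm above the bench; z up. Fixed grey pedestal: round foot 132 mm across, up to 18 mm high (20 mm at its three bolt heads), hub narrowing to the 55 mm wide seat. Upright steel spindle, 23 mm thick up to 35 mm above the seat, then tapering within 3 mm to a 20 mm thick threaded end, whose bevelled tip is 60 mm above the seat.
- rack: Fixed wooden batten, 300 mm long (y), 40 mm wide (x), 40 mm high (z up); origin at the middle of its underside. Top plain from y = -150 to +30 mm; grooves 9 mm wide with 1.8 mm bevelled lips run across it (along x) at y = +35, +80 and +125 mm. Their floors lie 16 mm below the top in the middle and 9 mm at both sides, so that a spring stood on edge is cradled there.
- groove_a (a point): Middle of the first groove's mouth (y = +35 mm on the batten), level with the batten's top; axes as the batten's. Empty. A loose spring stood in it on edge has its centre 12.5 mm above this point and leans up to about 12 degrees either way.
- groove_b (a point): The same for the second groove (y = +80 mm). Empty at the start.
- small_spring_mid (a point): Small spare conical spring washer, 40 mm outside, standing on edge in the third groove (y = +125 mm); its centre. Not needed, leave it.
- clamp_nut_mid (a point): Black plastic hand nut with steel hub, 61 mm across, 30 mm high, on the bench; its centre. Leave it.
- jar_mid (a point): Clear jar with black lid, 68 mm across, 58 mm high, on the bench; its centre. Leave it.
- tape_measure_mid (a point): Dark tape measure, 68 x 62 x 36 mm, on the bench; its centre. Leave it.
- stack_top (a point): On the spindle's axis, level with the top of the stack so far, 14 mm above the seat: two springs of the same kind are there and stay put, the lower hollow side down, the second hollow side up on it, so that its outer rim is the top. Each further spring that faces the opposite way adds 7 mm: their centres come 3.5 and 10.5 mm above this point. z up.
Not all that is in view belongs to the job. What is shaped like the part that bears spring_two_mid but orange is not meant. What is shaped like the part that bears spring_one_mid but yellow is not meant.

How it is judged:
At the end, for the whole second after the job is handed in: The two loose springs are on the spindle: one hollow down with its centre 3.5 mm above stack_top, the other hollow up with its centre 10.5 mm above (each within 1.6 mm), centred within 3 mm of the axis, flat within 0.1 rad, and staying so (((horizontal distance between each of spring_one_mid, spring_two_mid and seat below 0.003 m and height (world z) of spring_one_mid between 0.0759 and 0.0791 m and angle between spring_one_mid's own z axis and vertical above 3.04 rad and height (world z) of spring_two_mid between 0.0829 and 0.0861 m and angle between spring_two_mid's own z axis and vertical below 0.1 rad) or (horizontal distance between each of spring_two_mid, spring_one_mid and seat below 0.003 m and height (world z) of spring_two_mid between 0.0759 and 0.0791 m and angle between spring_two_mid's own z axis and vertical above 3.04 rad and height (world z) of spring_one_mid between 0.0829 and 0.0861 m and angle between spring_one_mid's own z axis and vertical below 0.1 rad))); the robot touches nothing.
It fails at once if the hand nut is moved by more than 20 mm (distance of clamp_nut_mid from where it was at the start of the episode above 0.02 m).
It fails at once if the jar is moved by more than 20 mm (distance of jar_mid from where it was at the start of the episode above 0.02 m).
It fails at once if the tape measure is moved by more than 20 mm (distance of tape_measure_mid from where it was at the start of the episode above 0.02 m).
It fails at once if the small spare spring is moved by more than 20 mm (distance of small_spring_mid from where it was at the start of the episode above 0.02 m).
It also fails if it takes over 72 s, if anything falls off the work surface, if the arm or the gripper's body presses on something with over 40 N, if the wrist force passes 120 N, or if a joint passes its speed limit or range.

### The arm

A 6-joint arm with a two-finger parallel gripper is mounted at the origin on the work surface. World frame = base frame: x ahead of the robot, y to its left, z up, the work surface at z = 0. Lengths are in m, angles in rad, forces in N, time in s.
With the tool pointing down it reaches from about 0.225 to 0.875 m from the base axis. Payload 3.4 kg.
Tool frame: the origin (TCP) lies between the finger pads; the fingertips stand 19 mm ahead of it and the grasp point (between the pads) is the TCP (manip.tip_reach is the distance from the TCP to the fingertips, in m); z points along the fingers, x is the direction in which the jaws open and shut, and the axes are right-handed (so a half turn about z gives the same grasp; the last joint's range is limited). The gripper opens to 85 mm and grips with 20 to 120 N. Pads are 22 mm wide; open, the fingers measure 114 mm over their backs; the gripper's body (76 mm by 85 mm) begins 54 mm behind the grasp point. The pads swing forward as they close: fully open they stand 13 mm farther back than shut.
Start: joints at [-1.355, 0.276, 1.505, -0, 1.361, -0.121], TCP at [0.19, -0.543, 0.25] pointing down, gripper open.
Joint ranges: [-2.89, 2.89], [-0.75, 2.08], [0.22, 2.7], [-1.18, 4.32], [0.11, 2.71], [-2.7, 2.7]. Speed limits (rad/s): [2.57, 2.57, 3.14, 3.14, 3.14, 3.14].

### API

Orientations are given as a unit quaternion [w, x, y, z].
In Python, from rig import manip gives the robot as it stands.
- The arm moves only by the tool send_rows, never from a script. Its arguments are lists of equal length, an entry for each row: "delta_pos": the shift along the tool's x, y, z normalised to -1 to 1, where 1 is 40 cm, a list of three; "angular": the turn, a rotation vector about the tool's x, y, z normalised to -1 to 1, where 1 is 0.08 rad, a list of three. A call has 1 to 5 rows; each row shifts and turns the commanded pose from where the row before left it, along the tool's axes as they then stand; what a row does not reach is not made up. A row lasts 1/12 s, in which the tool goes at most 41.7 mm and 7.16 degrees, less where a joint would pass 70% of its speed; a pose out of reach is approached as far as the arm can. A call with a number of a shift or a turn outside -1 to 1 is refused whole. A call with a gripper value outside its range is refused whole. "hand" is the finger opening in mm, from 0 to 85.4, set as the call begins (left out, the last holds). The fingers move at their own pace and stop on an object; "squeeze" is the grip in N (left out, the last holds). Time passes only in rows, so rows that do not move let the fingers close. It gives the time, the measured TCP pose, the force and the opening at its end, in the units of the state.
- manip.get_state(): the state, without advancing time (a new reading comes with each control period).
- manip.get_image(name): name is "scene" or "side" or "wrist"; returns the picture (420x560x3 uint8, blue, green, red); there is no depth.
- manip.calibration(name): a dict with "fx", "fy", "cx", "cy" (pixels), "camera_from_world" (4x4, takes a point from world to camera coordinates). Camera axes: x right, y up, looking along -z (the intrinsics and any distortion apply to the point x, -y, -z); pixel columns grow to the right and rows downward; lengths in m; the calibration is good to about 2 mm. A picture is of the moment at which its call begins: read the wrist's pose just before it. calibration takes no time and is no camera call; for the wrist camera it gives the pose at the moment of the call.
- manip.sign_off(): hands the job in, once; it reports no verdict.
The state is a dict: "clock": time; "qpos": joint angles; "qd": joint speeds; "effort": joint torques, N m; "position": TCP position; "ee_rot": TCP orientation; "contact_force": force on the tool from outside, world axes, zero at the start; "moment": the same for the moment, N m; "width": finger opening in m.
Only numpy, scipy, OpenCV 4.12 (cv2) and the standard library are available. Lean on these libraries where they do the work, as an engineer would, in place of code of your own. Each camera call takes 0.05 s, during which the arm holds its last target.

## Working session

There is one attempt and no reset: what is moved stays moved. The work goes in short steps, Python scripts to look and compute and a tool call to move; the robot and the scene stay as the last step left them, time stands still between calls to the robot, and variables do not carry over. Pictures are saved under pics/ and viewed, and the job is handed in when it is done.

Besides the shell and the picture viewer there is one more tool, called as name(argument=value, ...) on one line, values as JSON. send_rows: Moves the arm, as the interface text tells. Scaled input: -1 to 1 covers 40 cm each way for a shift and 0.08 rad each way for a turn. Its arguments: {"type":"object","properties":{"delta_pos":{"type":"array","items":{"type":"array","items":{"type":"number"}}},"angular":{"type":"array","items":{"type":"array","items":{"type":"number"}}},"hand":{"type":"number"},"squeeze":{"type":"number"}},"required":["delta_pos","angular"]}

```bash
ls; mkdir -p pics
python3 - <<'E'
from rig import manip
import cv2
print(manip.get_state())
for n in ["scene","side","wrist"]:
    c=manip.calibration(n); print(n,c)
    cv2.imwrite(f"pics/{n}0.png",manip.get_image(n))
E
```

```text
pics
{'clock': 0.0, 'qpos': array([-1.35498862e+00,  2.76612068e-01,  1.50615897e+00,  1.30182375e-05,
        1.36068395e+00, -1.21007362e-01]), 'qd': array([-2.49262017e-04, -1.26051689e-03, -2.12736087e-05, -6.13934971e-04,
        7.17127434e-04, -4.26287299e-04]), 'effort': array([-1.12559997e-04, -4.16774189e+01, -2.45805466e+01, -1.44037535e-04,
        1.10448452e-02,  2.50443549e-06]), 'position': array([ 0.18991511, -0.5422028 ,  0.24941964]), 'ee_rot': array([-6.31207611e-04,  8.15622177e-01, -5.78584131e-01, -6.84613339e-04]), 'contact_force': array([-0.11831718, -0.47193355,  0.19699356]), 'moment': array([ 0.00901517,  0.04692735, -0.05242293]), 'width': 0.08532346810426794}
scene {'fx': 515.2288911419704, 'fy': 515.2288911419704, 'cx': 283.1912535600651, 'cy': 206.57267378988442, 'camera_from_world': array([[ 0.7150628 ,  0.69899744,  0.00936858, -0.39958533],
       [-0.53654499,  0.5401873 ,  0.64831871,  0.22903927],
       [ 0.44811234, -0.46861526,  0.76131142, -1.64740623],
       [ 0.        ,  0.        ,  0.        ,  1.        ]])}
side {'fx': 388.8686635314636, 'fy': 388.8686635314636, 'cx': 287.08857359234554, 'cy': 205.24039700586684, 'camera_from_world': array([[-0.99549307, -0.09348709,  0.01592803,  0.535711  ],
       [ 0.0726016 , -0.64322963,  0.76222349, -0.0624578 ],
       [-0.06101267,  0.75994461,  0.64711795, -0.92179211],
       [ 0.        ,  0.        ,  0.        ,  1.        ]])}
wrist {'fx': 360.41649570174934, 'fy': 360.41649570174934, 'cx': 273.94893703973025, 'cy': 210.6441925399743, 'camera_from_world': array([[ 0.33053939, -0.94379058, -0.00174697, -0.57387585],
       [ 0.89951154,  0.31559099, -0.30212797,  0.03985908],
       [ 0.28569686,  0.09829378,  0.95326577, -0.37948835],
       [ 0.        ,  0.        ,  0.        ,  1.        ]])}
```

View pics/scene0.png

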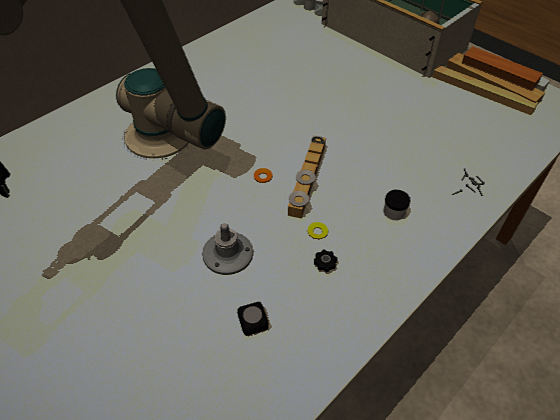

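View pics/side0.png

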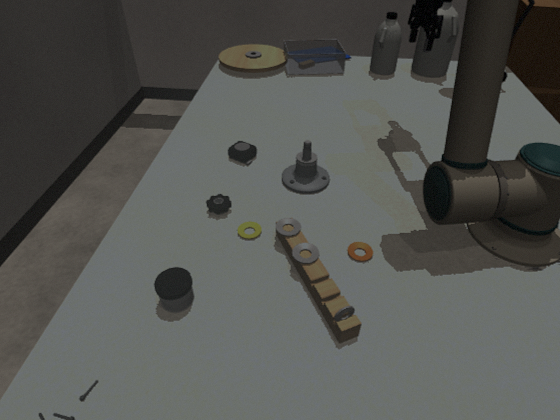

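View pics/wrist0.png

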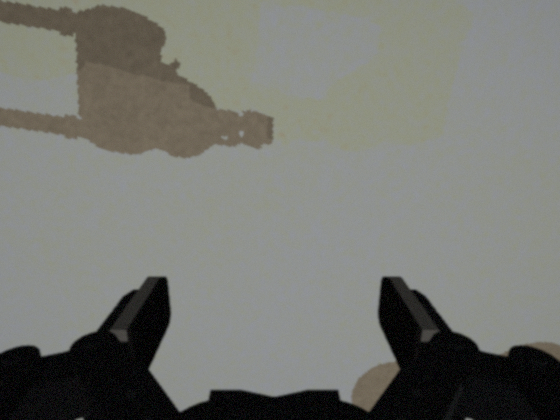

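```bash
cat > h.py <<'E'
import numpy as np, cv2
from scipy.spatial.transform import Rotation as R
from rig import manip
def ray(c,u,v):
    T=c["camera_from_world"];Rm=T[:3,:3];o=-Rm.T@T[:3,3]
    d=Rm.T@np.array([(u-c["cx"])/c["fx"],-(v-c["cy"])/c["fy"],-1]);return o,d
def hit(c,u,v,z):
    o,d=ray(c,u,v);return o+d*(z-o[2])/d[2]
def proj(c,p):
    p=np.atleast_2d(p);T=c["camera_from_world"];q=p@T[:3,:3].T+T[:3,3]
    return np.stack([c["cx"]+c["fx"]*q[:,0]/-q[:,2],c["cy"]-c["fy"]*q[:,1]/-q[:,2]],1)
def st():
    s=manip.get_state();q=s["ee_rot"];M=R.from_quat([q[1],q[2],q[3],q[0]]).as_matrix()
    return s,np.array(s["position"]),M
E
python3 - <<'E'
from h import *
a=cv2.imread("pics/scene0.png")[125:285,195:355]
b=cv2.imread("pics/side0.png")[135:345,210:380]
cv2.imwrite("pics/a.png",cv2.resize(a,None,fx=3.7,fy=3.7,interpolation=cv2.INTER_CUBIC))
cv2.imwrite("pics/b.png",cv2.resize(b,None,fx=2.8,fy=2.8,interpolation=cv2.INTER_CUBIC))
c=manip.calibration("scene");d=manip.calibration("side")
for n,z,p,q in [("s1",.045,(299,199),(288,227)),("s2",.045,(306,177),(305,253)),("seat",.12,(225,226),(307,142)),("small",.05,(318,140),(344,312))]:
    print(n,hit(c,*p,z).round(3),hit(d,*q,z).round(3))
E
```

```text
s1 [0.532 0.089 0.045] [0.528 0.09  0.045]
s2 [0.489 0.164 0.045] [0.487 0.164 0.045]
seat [ 0.507 -0.152  0.12 ] [ 0.503 -0.148  0.12 ]
small [0.413 0.3   0.05 ] [0.41  0.301 0.05 ]
```

View pics/a.png

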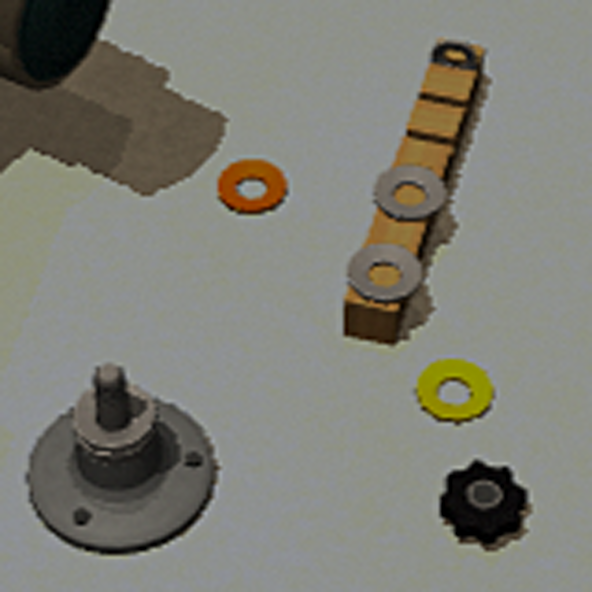

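View pics/b.png

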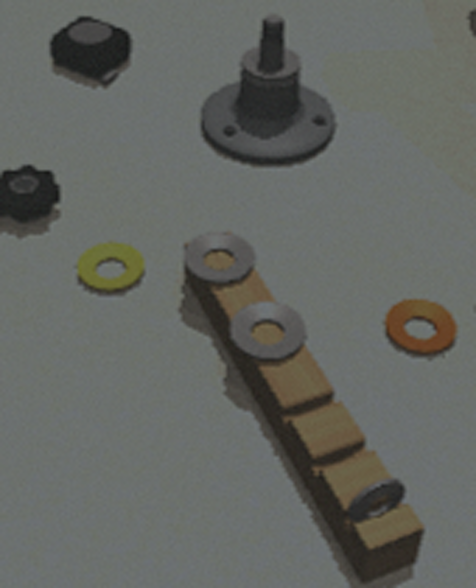

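Run:
```python
from h import *
s,p,M=st();c=manip.calibration("wrist");T=c["camera_from_world"]
o=-T[:3,:3].T@T[:3,3]
print("cam in tool",(M.T@(o-p)).round(4)); print("cam axes in tool\n",(M.T@T[:3,:3].T).round(3)); print("M\n",M.round(3))
c=manip.calibration("scene");d=manip.calibration("side")
for n,z,p_,q in [("nut",.03,(325,260),(219,203)),("jar",.058,(397,197),(174,280)),("tape",.036,(253,316),(243,150))]:
    print(n,hit(c,*p_,z).round(3),hit(d,*q,z).round(3))
```

```text
cam in tool [-0.0002 -0.0767 -0.1232]
cam axes in tool
 [[ 1.    -0.     0.   ]
 [-0.    -0.953 -0.302]
 [ 0.     0.302 -0.953]]
M
 [[ 0.33  -0.944 -0.   ]
 [-0.944 -0.33   0.001]
 [-0.001 -0.    -1.   ]]
nut [ 0.711 -0.004  0.03 ] [0.703 0.009 0.03 ]
jar [0.725 0.274 0.058] [0.725 0.27  0.058]
tape [ 0.698 -0.243  0.036] [ 0.686 -0.222  0.036]
```

```bash
cat >> h.py <<'E'
PS,AS=0.4,0.08
def Rx(M0,ax,deg): return R.from_rotvec(np.deg2rad(deg)*np.asarray(ax)).as_matrix()@M0
# batten frame
YAW=np.deg2rad(29.4)
BX=np.array([np.cos(YAW),np.sin(YAW),0]);BY=np.array([-np.sin(YAW),np.cos(YAW),0]);Z=np.array([0,0,1.])
def toolM(yaw,lean,yl=None):
    """jaws at bearing yaw (deg), lean deg about jaw axis: positive = body leans toward tool -y side"""
    y=np.deg2rad(yaw);x=np.array([np.cos(y),np.sin(y),0]);z=-Z;M0=np.stack([x,np.cross(z,x),z],1)
    # body dir = -z ; lean>0 -> body moves toward -toolY
    return R.from_rotvec(np.deg2rad(-lean)*x).as_matrix()@M0
def plan(wps,dec=3):
    """wps: list of (p,M,n) absolute; prints rows"""
    s,p,M=st();rows=[]
    p=p.copy()
    for (tp,tM,n) in wps:
        for k in range(n):
            rem=n-k
            w=R.from_matrix(M.T@tM).as_rotvec()/rem
            d=M.T@(tp-p)/rem
            dn=np.round(d/PS,dec+1);an=np.round(w/AS,dec-1)
            rows.append((dn,an));p=p+M@(dn*PS);M=M@R.from_rotvec(an*AS).as_matrix()
    print("start",st()[1].round(4),"end err mm",((tp-p)*1000).round(2),"rot err deg",np.rad2deg(R.from_matrix(M.T@tM).as_rotvec()).round(2))
    for i in range(0,len(rows),5):
        ch=rows[i:i+5]
        print("P",[ [float(x) for x in r[0]] for r in ch]);print("A",[ [float(x) for x in r[1]] for r in ch])
E
python3 - <<'E'
from h import *
M=toolM(29.4,0);print(M.round(3))
s,p,M0=st()
print(hasattr(manip,'tip_reach') and manip.tip_reach)
w=R.from_matrix(M0.T@M).as_rotvec();print(w)
plan([(np.array([.47,.19,.22]),M,23)])
E
```

```text
[[ 0.871  0.491  0.   ]
 [ 0.491 -0.871  0.   ]
 [ 0.     0.    -1.   ]]
0.019
[-1.33183142e-03  8.75188842e-04 -1.74713408e+00]
start [ 0.1899 -0.5423  0.2497] end err mm [ 0.01  0.   -0.01] rot err deg [ 0.01 -0.01  0.  ]
P [[-0.0651, -0.055, 0.0033], [-0.0607, -0.0598, 0.0033], [-0.056, -0.0643, 0.0033], [-0.0509, -0.0683, 0.0033], [-0.0456, -0.072, 0.0033]]
A [[-0.0, 0.0, -0.95], [-0.0, 0.0, -0.95], [-0.0, 0.0, -0.95], [-0.0, 0.0, -0.95], [-0.0, 0.0, -0.95]]
P [[-0.04, -0.0752, 0.0033], [-0.0342, -0.0781, 0.0033], [-0.0282, -0.0804, 0.0033], [-0.022, -0.0823, 0.0033], [-0.0156, -0.0838, 0.0033]]
A [[-0.0, 0.0, -0.95], [-0.0, 0.0, -0.95], [-0.0, 0.0, -0.95], [-0.0, 0.0, -0.95], [-0.0, 0.0, -0.95]]
P [[-0.0092, -0.0847, 0.0033], [-0.0028, -0.0852, 0.0033], [0.0037, -0.0851, 0.0033], [0.0101, -0.0846, 0.0034], [0.0165, -0.0836, 0.0033]]
A [[-0.0, 0.0, -0.95], [-0.0, 0.0, -0.95], [-0.0, 0.0, -0.95], [-0.0, 0.0, -0.95], [-0.0, 0.0, -0.95]]
P [[0.0228, -0.0821, 0.0034], [0.029, -0.0801, 0.0033], [0.035, -0.0777, 0.0034], [0.0408, -0.0748, 0.0033], [0.0464, -0.0715, 0.0034]]
A [[-0.0, 0.0, -0.95], [-0.0, -0.0, -0.95], [-0.0, -0.0, -0.95], [-0.0, -0.0, -0.95], [-0.0, -0.0, -0.95]]
P [[0.0517, -0.0678, 0.0033], [0.0567, -0.0637, 0.0033], [0.0613, -0.0592, 0.0033]]
A [[-0.01, -0.0, -0.95], [-0.0, -0.0, -0.94], [-0.01, -0.0, -0.95]]
```

send_rows(delta_pos=[[-0.065,-0.055,0.003],[-0.06,-0.06,0.003],[-0.056,-0.064,0.003],[-0.05,-0.068,0.003],[-0.045,-0.072,0.003]], angular=[[0,0,-0.95],[0,0,-0.95],[0,0,-0.95],[0,0,-0.95],[0,0,-0.95]])

```text
clock: 0.57
position: [0.2514, -0.3827, 0.2439]
ee_rot: [-0.0, 0.911, -0.413, -0.0]
contact_force: [0.2, -0.5, -0.0]
width: 0.0856
```

send_rows(delta_pos=[[-0.04,-0.075,0.003],[-0.034,-0.078,0.003],[-0.028,-0.08,0.003],[-0.022,-0.082,0.003],[-0.015,-0.084,0.003]], angular=[[0,0,-0.95],[0,0,-0.95],[0,0,-0.95],[0,0,-0.95],[0,0,-0.95]])

```text
clock: 0.98
position: [0.3122, -0.224, 0.2382]
ee_rot: [-0.0, 0.972, -0.233, 0.0]
contact_force: [0.2, -0.4, -0.2]
width: 0.0857
```

send_rows(delta_pos=[[-0.01,-0.085,0.003],[-0.003,-0.085,0.003],[0.004,-0.085,0.003],[0.01,-0.085,0.003],[0.016,-0.084,0.003]], angular=[[0,0,-0.95],[0,0,-0.95],[0,0,-0.95],[0,0,-0.95],[0,0,-0.95]])

```text
clock: 1.4
position: [0.3727, -0.0643, 0.2323]
ee_rot: [0.0, 0.999, -0.045, 0.0]
contact_force: [0.2, -0.8, -0.2]
width: 0.0856
```

send_rows(delta_pos=[[0.023,-0.082,0.003],[0.029,-0.08,0.003],[0.035,-0.078,0.003],[0.04,-0.075,0.003],[0.046,-0.072,0.003]], angular=[[0,0,-0.95],[0,0,-0.95],[0,0,-0.95],[0,0,-0.95],[0,0,-0.95]])

```text
clock: 1.82
position: [0.4331, 0.0952, 0.2261]
ee_rot: [0.0, 0.989, 0.145, -0.0]
contact_force: [0.9, -0.8, 0.9]
width: 0.0858
```

send_rows(delta_pos=[[0.052,-0.068,0.003],[0.057,-0.064,0.003],[0.061,-0.059,0.003],[0,0,0]], angular=[[0,0,-0.95],[0,0,-0.95],[0,0,-0.95],[0,0,0]])

```text
clock: 2.15
position: [0.4718, 0.1942, 0.2221]
ee_rot: [-0.002, 0.966, 0.257, 0.001]
contact_force: [0.4, -0.3, -0.0]
width: 0.0854
```

Run:
```python
from h import *
s,p,M=st();print(s["clock"],p.round(4),s["qpos"].round(3),s["qd"].round(3));print(M.round(3))
c=manip.calibration("wrist");cv2.imwrite("pics/w1.png",manip.get_image("wrist"))
import pickle;pickle.dump(c,open("pics/w1.pkl","wb"))
```

```text
2.15 [0.4718 0.1942 0.2221] [ 0.252  0.195  1.688  0.003  1.256 -0.269] [-0.058 -0.038  0.058 -0.077  0.047  0.017]
[[ 0.868  0.497  0.002]
 [ 0.497 -0.868  0.004]
 [ 0.003 -0.002 -1.   ]]
```

View pics/w1.png

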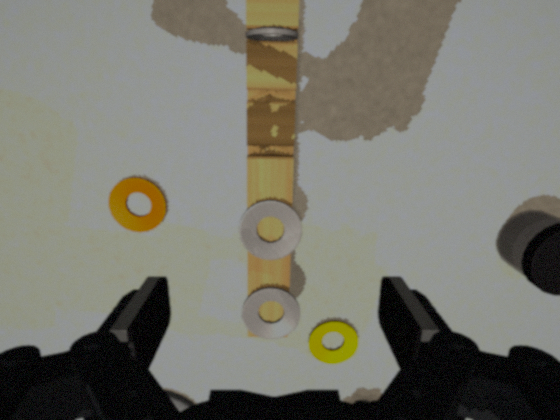

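Run:
```python
from h import *
import pickle
c=pickle.load(open("pics/w1.pkl","rb"))
im=cv2.imread("pics/w1.png")
hsv=cv2.cvtColor(im,cv2.COLOR_BGR2HSV)
cv2.imwrite("pics/w1c.png",cv2.resize(im[130:345,200:350],None,fx=2.7,fy=2.7,interpolation=cv2.INTER_CUBIC))
s1=hit(c,271,312.5,.047);s2=hit(c,271,229.5,.047);sm=hit(c,272,31,.06)
print(s1,s2,sm,np.rad2deg(np.arctan2(*(s2-s1)[1::-1])),np.linalg.norm(s2-s1))
for u in [(247,150),(298,150),(248,255),(293,255)]: print(hit(c,*u,.04).round(4))
for v in [147,156]: print(v,hit(c,270,v,.04).round(4),((hit(c,270,v,.04)-s2)@BY).round(4))
```

```text
[0.52824069 0.09008937 0.047     ] [0.48645354 0.16344543 0.047     ] [0.40949486 0.3000828  0.06      ] 119.66792536941914 0.08442320624855314
[0.4347 0.2133 0.04  ]
[0.4721 0.2347 0.04  ]
[0.4817 0.1288 0.04  ]
[0.5179 0.1494 0.04  ]
147 [0.4503 0.2251 0.04  ] 0.0715
156 [0.4541 0.2185 0.04  ] 0.0639
```

View pics/w1c.png

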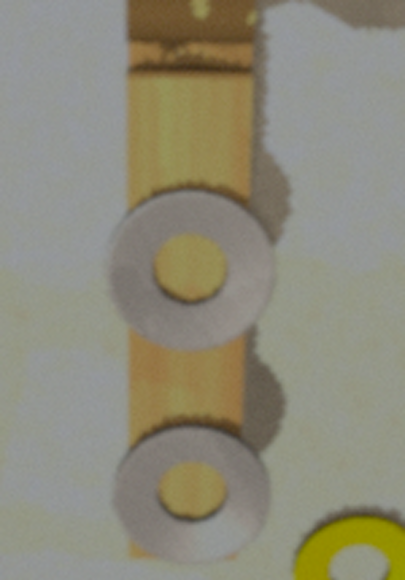

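Run:
```python
from h import *
M=toolM(29.4,40);print(M.round(3))
s2=np.array([.4865,.1634,.0452]);g=s2-.004*M[:,2]
plan([(g-.06*M[:,2],M,10),(g,M,3)])
```

```text
[[ 0.871  0.376  0.316]
 [ 0.491 -0.667 -0.56 ]
 [ 0.     0.643 -0.766]]
start [0.4704 0.1916 0.222 ] end err mm [ 0.01 -0.02  0.  ] rot err deg [-0.02  0.01  0.01]
P [[0.0001, -0.0021, 0.032], [0.0001, -0.0044, 0.0317], [0.0001, -0.0066, 0.0313], [0.0, -0.0087, 0.0308], [0.0, -0.0108, 0.0301]]
A [[-0.87, -0.0, 0.01], [-0.87, -0.0, 0.01], [-0.87, -0.0, 0.0], [-0.87, -0.0, 0.01], [-0.88, -0.0, 0.0]]
P [[0.0001, -0.0129, 0.0293], [0.0, -0.015, 0.0283], [0.0, -0.0169, 0.0272], [0.0001, -0.0188, 0.026], [0.0001, -0.0205, 0.0246]]
A [[-0.87, -0.0, 0.0], [-0.88, -0.0, 0.01], [-0.87, -0.01, 0.0], [-0.88, -0.0, 0.01], [-0.87, -0.01, 0.0]]
P [[-0.0, 0.0, 0.05], [-0.0, 0.0, 0.05], [-0.0, 0.0, 0.05]]
A [[-0.0, 0.0, 0.0], [-0.0, 0.0, 0.0], [-0.0, 0.0, 0.0]]
```

send_rows(delta_pos=[[0,-0.002,0.032],[0,-0.0045,0.0317],[0,-0.0065,0.0313],[0,-0.0085,0.031],[0,-0.011,0.03]], angular=[[-0.87,0,0.005],[-0.87,0,0.005],[-0.87,0,0.005],[-0.87,0,0.005],[-0.88,0,0]], hand=72)

```text
clock: 2.62
position: [0.4674, 0.1916, 0.1587]
ee_rot: [0.17, 0.953, 0.249, 0.045]
contact_force: [-0.1, -0.2, -0.8]
width: 0.0717
```

send_rows(delta_pos=[[0,-0.013,0.0293],[0,-0.015,0.0283],[0,-0.017,0.0272],[0,-0.019,0.026],[0,-0.0205,0.0246]], angular=[[-0.87,0,0],[-0.88,0,0],[-0.87,0,0],[-0.88,0,0],[-0.87,0,0]])

```text
clock: 3.03
position: [0.4654, 0.1958, 0.0948]
ee_rot: [0.332, 0.909, 0.237, 0.088]
contact_force: [-0.4, -0.3, -1.4]
width: 0.072
```

send_rows(delta_pos=[[0,0,0]], angular=[[0,0,0]])

```text
clock: 3.12
position: [0.463, 0.1961, 0.0912]
ee_rot: [0.332, 0.908, 0.24, 0.084]
contact_force: [-0.4, 0.8, -0.5]
width: 0.072
```

Run:
```python
from h import *
s,p,M=st();print(s["clock"],p.round(4),s["qpos"].round(3),s["qd"].round(3))
c=manip.calibration("wrist");cv2.imwrite("pics/w2.png",manip.get_image("wrist"))
for uv in [(273,330),(273,300)]: print(hit(c,*uv,.047))
print(proj(c,[[.4865,.1634,.0452]]))
M=toolM(29.4,40)
s2=np.array([.4865,.1634,.0452]);g=s2-.004*M[:,2]
plan([(g,M,4)])
```

```text
3.1167 [0.463  0.1961 0.0912] [ 0.701  0.456  1.925 -0.796  1.084  0.688] [-0.042 -0.062 -0.037  0.047  0.025 -0.131]
[0.56812155 0.00581305 0.047     ]
[0.52417908 0.08404098 0.047     ]
[[283.87191808 245.74149857]]
start [0.464  0.1959 0.093 ] end err mm [0.01 0.02 0.  ] rot err deg [-0.    0.01  0.02]
P [[0.0024, -0.0003, 0.0362], [0.0024, -0.0003, 0.0362], [0.0024, -0.0004, 0.0362], [0.0023, -0.0003, 0.0362]]
A [[0.0, 0.01, 0.01], [0.0, 0.01, 0.01], [0.0, 0.02, 0.02], [0.01, 0.01, 0.01]]
```

View pics/w2.png

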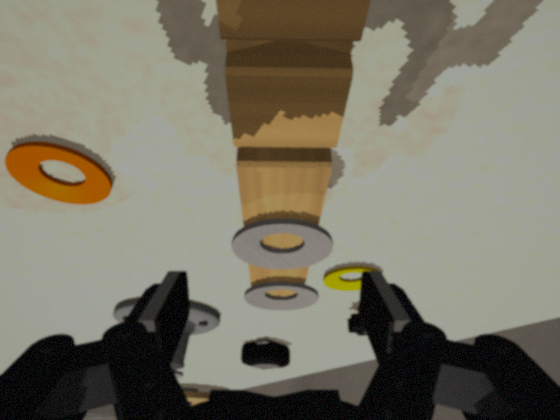

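send_rows(delta_pos=[[0.0022,0,0.036],[0.0022,0,0.036],[0.0022,0,0.036],[0.0022,0,0.036],[0,0,0]], angular=[[0,0.01,0.01],[0,0.01,0.01],[0,0.01,0.01],[0,0.01,0.01],[0,0,0]])

```text
clock: 3.58
position: [0.487, 0.1636, 0.0508]
ee_rot: [0.331, 0.91, 0.236, 0.088]
contact_force: [-0.4, -0.2, 0.1]
width: 0.0716
```

Run:
```python
from h import *
s,p,M=st();print(s["clock"],p.round(4),s["contact_force"].round(2))
c=manip.calibration("wrist");cv2.imwrite("pics/w3.png",manip.get_image("wrist"))
M=toolM(29.4,40)
s2=np.array([.4865,.1634,.0452]);g=s2-.004*M[:,2]
print(proj(c,[s2]))
plan([(g,M,1)])
```

```text
3.5833 [0.487  0.1636 0.0508] [-0.4  -0.22  0.06]
[[274.52001616 290.99114458]]
start [0.4871 0.1644 0.0515] end err mm [ 0.01 -0.    0.01] rot err deg [-0.01 -0.    0.01]
P [[-0.0026, -0.009, 0.0029]]
A [[-0.0, -0.01, -0.08]]
```

View pics/w3.png

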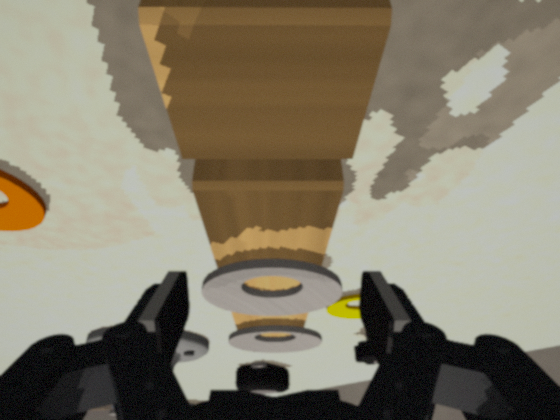

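send_rows(delta_pos=[[-0.001,-0.007,0.003],[0,0,0],[0,0,0],[0,0,0],[0,0,0]], angular=[[0,0,-0.05],[0,0,0],[0,0,0],[0,0,0],[0,0,0]], hand=50, squeeze=45)

```text
clock: 4.05
position: [0.4861, 0.1673, 0.0491]
ee_rot: [0.331, 0.908, 0.239, 0.089]
contact_force: [-1.7, 0.7, 6.6]
width: 0.0537
```

send_rows(delta_pos=[[0,0,0],[0,0,0]], angular=[[0,0,0],[0,0,0]])

```text
clock: 4.22
position: [0.4861, 0.1674, 0.0491]
ee_rot: [0.331, 0.908, 0.239, 0.089]
contact_force: [-1.2, 0.7, 6.5]
width: 0.054
```

Run:
```python
from h import *
s,p,M=st();print(s["clock"],p.round(4),s["contact_force"].round(2),s["width"])
c=manip.calibration("wrist");cv2.imwrite("pics/w4.png",manip.get_image("wrist"))
```

```text
4.2167 [0.4861 0.1674 0.0491] [-1.23  0.67  6.45] 0.05398777817204792
```

View pics/w4.png

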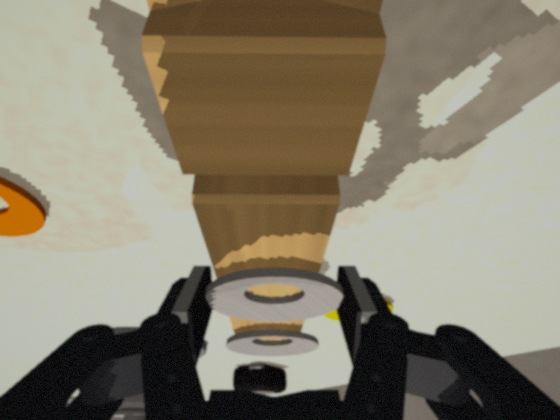

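```bash
cat >> h.py <<'E'
G=np.array([.4534,.2222,.040])
N40=np.array([0,.643,-.766])
RMID=np.array([0,-.0006,.0083])
E
python3 - <<'E'
from h import *
s,p,M0=st()
M=toolM(29.4,-50);print(M.round(3)); print("normal after",M@N40)
C=G+[0,0,.044];
plan([(p+[0,0,.06],M0,3),(C-M@RMID,M,20)])
E
```

```text
[[ 0.871  0.316 -0.376]
 [ 0.491 -0.56   0.667]
 [-0.    -0.766 -0.643]]
normal after [ 4.90954060e-01 -8.71303090e-01 -1.91267906e-04]
start [0.4861 0.1673 0.0491] end err mm [-0.02  0.01 -0.01] rot err deg [-0.01  0.    0.01]
P [[0.0002, 0.0322, -0.0382], [0.0001, 0.0322, -0.0383], [0.0002, 0.0322, -0.0382], [-0.0002, -0.0071, -0.0027], [-0.0002, -0.0073, -0.0021]]
A [[0.0, 0.0, 0.0], [0.0, 0.0, 0.0], [0.0, 0.0, 0.0], [0.98, -0.0, 0.0], [0.98, -0.0, 0.0]]
P [[-0.0002, -0.0074, -0.0015], [-0.0002, -0.0075, -0.0009], [-0.0002, -0.0076, -0.0004], [-0.0002, -0.0076, 0.0002], [-0.0002, -0.0075, 0.0008]]
A [[0.98, -0.0, 0.0], [0.98, -0.0, 0.0], [0.98, -0.0, 0.0], [0.98, -0.0, 0.0], [0.98, -0.0, 0.0]]
P [[-0.0002, -0.0074, 0.0014], [-0.0002, -0.0073, 0.002], [-0.0002, -0.0071, 0.0026], [-0.0002, -0.0069, 0.0031], [-0.0002, -0.0066, 0.0037]]
A [[0.98, -0.0, 0.0], [0.98, -0.0, 0.0], [0.99, -0.0, 0.0], [0.98, -0.0, 0.0], [0.99, -0.0, 0.01]]
P [[-0.0002, -0.0063, 0.0042], [-0.0002, -0.006, 0.0047], [-0.0002, -0.0056, 0.0051], [-0.0002, -0.0052, 0.0055], [-0.0002, -0.0047, 0.0059]]
A [[0.98, -0.0, 0.0], [0.99, -0.0, 0.01], [0.98, -0.0, 0.01], [0.99, -0.0, 0.0], [0.98, -0.0, 0.01]]
P [[-0.0001, -0.0042, 0.0063], [-0.0002, -0.0038, 0.0066], [-0.0001, -0.0032, 0.0068]]
A [[0.99, -0.01, 0.0], [0.98, -0.0, 0.01], [0.99, -0.01, 0.0]]
```

send_rows(delta_pos=[[0,0.032,-0.038],[0,0.032,-0.038],[0,0.032,-0.038],[0,-0.007,-0.0027],[0,-0.0073,-0.002]], angular=[[0,0,0],[0,0,0],[0,0,0],[0.98,0,0],[0.98,0,0]])

```text
clock: 4.68
position: [0.4828, 0.1739, 0.106]
ee_rot: [0.256, 0.932, 0.246, 0.07]
contact_force: [-0.2, 0.0, -1.0]
width: 0.0535
```

send_rows(delta_pos=[[0,-0.0074,-0.0015],[0,-0.0075,-0.001],[0,-0.0076,-0.0004],[0,-0.0076,0.0002],[0,-0.0075,0.0008]], angular=[[0.98,0,0],[0.98,0,0],[0.98,0,0],[0.98,0,0],[0.98,0,0]])

```text
clock: 5.1
position: [0.4758, 0.1852, 0.101]
ee_rot: [0.07, 0.964, 0.254, 0.02]
contact_force: [-0.7, -0.4, -2.2]
width: 0.0537
```

send_rows(delta_pos=[[0,-0.0074,0.0014],[0,-0.0073,0.002],[0,-0.007,0.0026],[0,-0.007,0.003],[0,-0.0066,0.0037]], angular=[[0.98,0,0],[0.98,0,0],[0.99,0,0],[0.98,0,0],[0.99,0,0]])

```text
clock: 5.52
position: [0.469, 0.1972, 0.096]
ee_rot: [-0.12, 0.959, 0.253, -0.029]
contact_force: [-0.3, 0.1, -0.7]
width: 0.0534
```

send_rows(delta_pos=[[0,-0.0063,0.0042],[0,-0.006,0.0047],[0,-0.0056,0.005],[0,-0.0052,0.0055],[0,-0.0047,0.006]], angular=[[0.98,0,0],[0.99,0,0],[0.98,0,0],[0.99,0,0],[0.98,0,0]])

```text
clock: 5.93
position: [0.4623, 0.2093, 0.0907]
ee_rot: [-0.305, 0.918, 0.242, -0.078]
contact_force: [-0.1, 1.2, -1.3]
width: 0.0538
```

send_rows(delta_pos=[[-0.003,-0.0042,0.0063],[0,-0.0038,0.0066],[0,-0.0032,0.007],[0,0,0],[0,0,0]], angular=[[0.98,0,0],[0.98,0,0],[0.99,0,0],[0,0,0],[0,0,0]])

```text
clock: 6.35
position: [0.4566, 0.2158, 0.0864]
ee_rot: [-0.409, 0.876, 0.231, -0.107]
contact_force: [0.5, 0.4, -0.8]
width: 0.0536
```

Run:
```python
from h import *
s,p,M0=st();print(s["clock"],p.round(4),s["qpos"].round(3),s["width"],s["contact_force"].round(1));print(M0.round(3))
print("mid",p+M0@RMID, "tgt",G+[0,0,.044])
a=manip.get_image("scene");b=manip.get_image("side");w=manip.get_image("wrist")
cv2.imwrite("pics/w5.png",w)
a=cv2.resize(a[110:230,240:360],None,fx=3.3,fy=3.3,interpolation=cv2.INTER_CUBIC)
b=cv2.resize(b[200:340,240:380],None,fx=396/140,fy=396/140,interpolation=cv2.INTER_CUBIC)
cv2.imwrite("pics/ab5.png",np.hstack([a,b]))
```

```text
6.35 [0.4566 0.2158 0.0864] [-0.144  0.583  1.828  0.662  1.404 -1.006] 0.05359357699777179 [ 0.5  0.4 -0.8]
[[ 0.871  0.316 -0.377]
 [ 0.492 -0.559  0.667]
 [ 0.    -0.766 -0.643]]
mid [0.45332601 0.2216273  0.08151345] tgt [0.4534 0.2222 0.084 ]
```

View pics/w5.png

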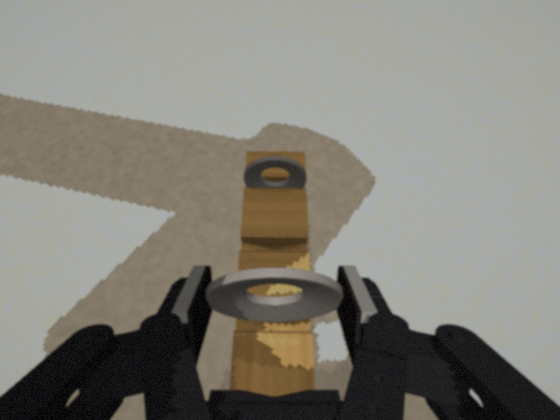

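View pics/ab5.png

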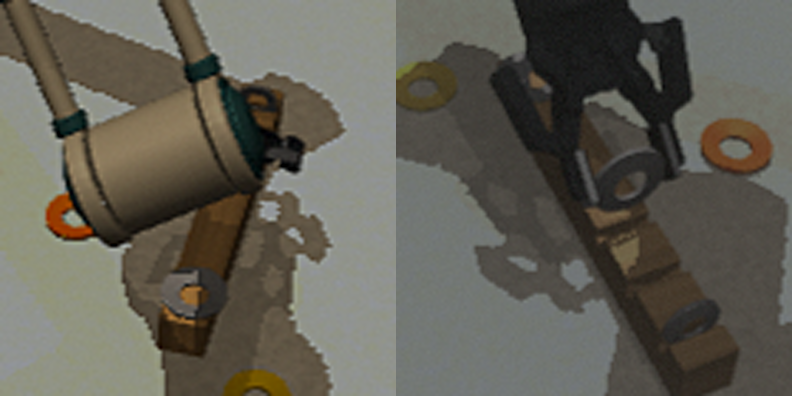

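Run:
```python
from h import *
c=manip.calibration("wrist")
for y in [-6.3,-4.5,4.5,6.3]:
    print("a",y,proj(c,[G+BY*y*1e-3]).round(1),"b",proj(c,[G+BY*(45+y)*1e-3]).round(1))
print(proj(c,[G+BX*.02,G-BX*.02]).round(1))
im=cv2.imread("pics/w5.png");cv2.imwrite("pics/w5c.png",cv2.resize(im[220:400,190:360],None,fx=4,fy=4,interpolation=cv2.INTER_CUBIC)[:600])
```

```text
a -6.3 [[275.3 334.2]] b [[275.4 253. ]]
a -4.5 [[275.3 330.5]] b [[275.4 250.1]]
a 4.5 [[275.3 312.8]] b [[275.4 236.3]]
a 6.3 [[275.3 309.4]] b [[275.4 233.6]]
[[314.3 321.7]
 [236.3 321.4]]
```

View pics/w5c.png

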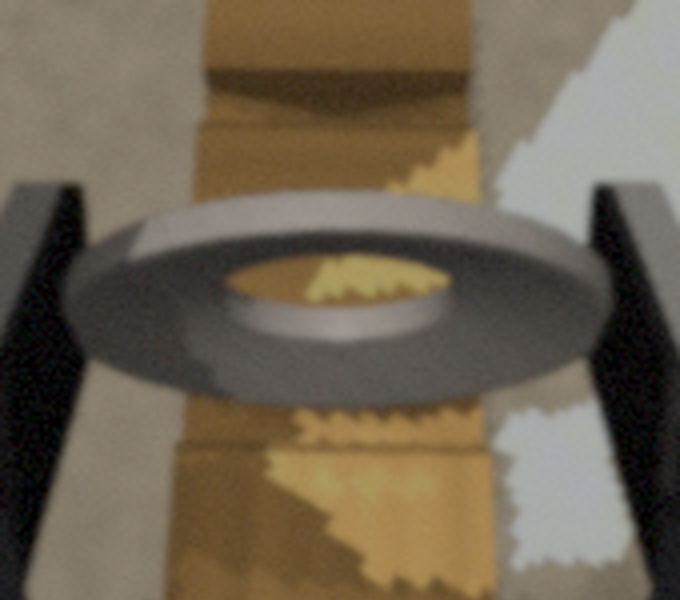

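```bash
cat >> h.py <<'E'
def ext(c,p,M,r,th):
    n=np.array([0,np.sin(th),-np.cos(th)]);x=np.array([1.,0,0]);y=np.cross(n,x)
    a=np.linspace(0,2*np.pi,120);pts=[]
    for h in (-.0001,.0035):
        pts.append(r+n*h+.028*(np.cos(a)[:,None]*x+np.sin(a)[:,None]*y))
    q=proj(c,p+np.vstack(pts)@M.T)
    i=proj(c,p+(r+n*.0035*-1+.0125*(np.cos(a)[:,None]*x+np.sin(a)[:,None]*y))@M.T)
    return np.array([q[:,0].min(),q[:,0].max(),q[:,1].min(),q[:,1].max()]),np.array([i[:,0].min(),i[:,0].max(),i[:,1].min(),i[:,1].max()])
E
python3 - <<'E'
from h import *
from scipy.optimize import least_squares
c=manip.calibration("wrist");s,p,M=st()
obs=np.array([206.2,343,267.5,321.5])
f=lambda v:ext(c,p,M,v[:3],v[3])[0]-obs
print(ext(c,p,M,RMID,np.deg2rad(40)))
for th in (30,35,40,45):
  r=least_squares(lambda v:np.append(f(np.append(v,np.deg2rad(th))),0),RMID,x_scale=.001);print(th,r.x,r.fun,ext(c,p,M,r.x,np.deg2rad(th))[1])
r=least_squares(f,np.append(RMID,.7),x_scale=[.001,.001,.001,.1]);print(r.x,np.rad2deg(r.x[3]),r.fun)
E
```

```text
(array([206.15493553, 345.5665567 , 263.99424239, 319.59291433]), array([245.74259602, 305.78382423, 272.26646464, 294.11853191]))
30 [-0.00045079  0.00778953  0.01892682] [ 4.34489829 -4.33116994 -7.13628759  9.11429033  0.        ] [247.00980326 302.17404755 274.44251749 302.7333876 ]
35 [-0.00047301  0.00460001  0.0141591 ] [ 1.99704104 -1.98995949 -3.7499502   4.93915309  0.        ] [245.97759196 303.17441159 274.90496898 299.86329111]
40 [-0.00049201  0.00178881  0.01032112] [-0.03722343  0.03707814  0.0826483  -0.11204721  0.        ] [245.06088302 304.06015204 275.32548384 296.42875468]
45 [-0.00049637 -0.00049182  0.00766869] [-1.55239011  1.55999123  4.31995182 -6.00684447  0.        ] [244.3745769  304.76899731 275.71139946 292.46782463]
[-4.91663889e-04  1.84171593e-03  1.03889073e-02  6.96345709e-01] 39.897670211015736 [-5.68434189e-14  1.13686838e-13  0.00000000e+00 -5.68434189e-14]
```

```bash
cat >> h.py <<'E'
RMID=np.array([-.0005,.0018,.0104])
E
python3 - <<'E'
from h import *
s,p,M0=st()
M=toolM(29.4,-50)
C=G+BY*.0005;print("mid",p+M0@RMID)
plan([(C+[0,0,.03]-M@RMID,M,2),(C+[0,0,.013]-M@RMID,M,4)],dec=4)
E
```

```text
mid [0.45267036 0.22225929 0.0799138 ]
start [0.4564 0.2166 0.088 ] end err mm [ 0.  0. -0.] rot err deg [ 0.  0. -0.]
P [[0.00073, 0.00943, 0.00806], [0.00074, 0.00944, 0.00805], [0.0, 0.00814, 0.00683], [0.0, 0.00814, 0.00683], [0.0, 0.00814, 0.00683]]
A [[0.007, 0.001, 0.027], [0.007, 0.001, 0.028], [0.0, 0.0, -0.0], [0.0, 0.0, -0.0], [0.0, 0.0, -0.0]]
P [[0.0, 0.00813, 0.00683]]
A [[0.0, 0.0, -0.0]]
```

send_rows(delta_pos=[[0.0007,0.0094,0.008],[0.0007,0.0094,0.008],[0,0.008,0.0068],[0,0,0]], angular=[[0,0,0.03],[0,0,0.03],[0,0,0],[0,0,0]])

```text
clock: 6.83
position: [0.4565, 0.2167, 0.0727]
ee_rot: [-0.409, 0.877, 0.229, -0.108]
contact_force: [0.1, 0.2, -0.6]
width: 0.0534
```

send_rows(delta_pos=[[0,0.008,0.0068],[0,0,0]], angular=[[0,0,0],[0,0,0]])

```text
clock: 7.0
position: [0.4567, 0.2166, 0.0686]
ee_rot: [-0.409, 0.877, 0.229, -0.108]
contact_force: [-0.8, -0.3, -0.6]
width: 0.0537
```

Run:
```python
from h import *
w=manip.get_image("side")
s,p,M0=st();print(s["clock"],p.round(4),s["width"],s["contact_force"].round(1))
w2=manip.get_image("wrist");c=manip.calibration("wrist");print(proj(c,[G-BY*.0063,G+BX*.02,G-BX*.02]))
C=G+BY*.0005;print("mid-C",(p+M0@RMID-C),(p+M0@RMID-C)@BY,(p+M0@RMID-C)@BX)
w=cv2.resize(w[200:320,250:370],None,fx=3.3,fy=3.3,interpolation=cv2.INTER_CUBIC)
w2=cv2.resize(w2[220:400,190:370],None,fx=2.2,fy=2.2,interpolation=cv2.INTER_CUBIC)
cv2.imwrite("pics/x6.png",np.hstack([w,w2]))
M=toolM(29.4,-50)
plan([(C+[0,0,.013]-M@RMID,M,2)],dec=4)
```

```text
7.05 [0.4568 0.2166 0.0688] 0.053834732758466036 [-0.6  0.4 -0.9]
[[275.17616095 323.84223898]
 [317.83254167 310.16940764]
 [232.44518093 310.2792837 ]]
mid-C [-0.00019278 -0.00035274  0.02079463] -0.00021267321344325038 -0.00034111079131584645
start [0.4568 0.2166 0.069 ] end err mm [ 0.  0. -0.] rot err deg [-0.  0. -0.]
P [[0.00036, 0.00742, 0.00663], [0.00034, 0.00741, 0.00663]]
A [[-0.008, 0.002, -0.014], [-0.007, 0.002, -0.014]]
```

View pics/x6.png

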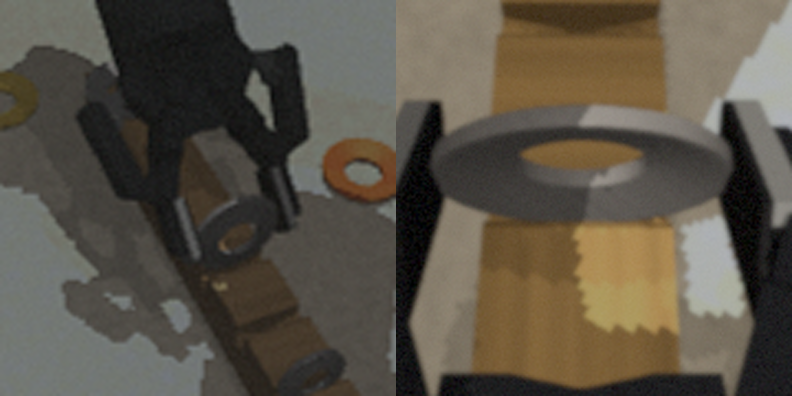

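send_rows(delta_pos=[[0.0003,0.0066,0.0074],[0,0,0]], angular=[[0,0,-0.02],[0,0,0]])

```text
clock: 7.27
position: [0.4566, 0.217, 0.0648]
ee_rot: [-0.409, 0.877, 0.23, -0.108]
contact_force: [-0.1, 0.1, -0.5]
width: 0.0537
```

send_rows(delta_pos=[[0.0003,0.0038,0.0032],[0,0,0]], angular=[[0,0,0],[0,0,0]])

```text
clock: 7.43
position: [0.4568, 0.2171, 0.0629]
ee_rot: [-0.409, 0.877, 0.23, -0.108]
contact_force: [-0.3, -0.3, -0.2]
width: 0.0535
```

send_rows(delta_pos=[[0,0.0038,0.0032],[0,0,0]], angular=[[0,0,0],[0,0,0]])

```text
clock: 7.6
position: [0.4568, 0.2171, 0.061]
ee_rot: [-0.409, 0.877, 0.23, -0.108]
contact_force: [0.2, -0.2, -0.7]
width: 0.0535
```

Run:
```python
from h import *
w=manip.get_image("side")
s,p,M0=st();print(s["clock"],p.round(4),s["width"],s["contact_force"].round(1))
w2=manip.get_image("wrist")
C=G+BY*.0005;print("mid-C",(p+M0@RMID-C),(p+M0@RMID-C)@BY,(p+M0@RMID-C)@BX)
w=cv2.resize(w[200:320,250:370],None,fx=3.3,fy=3.3,interpolation=cv2.INTER_CUBIC)
w2=cv2.resize(w2[220:400,190:370],None,fx=2.2,fy=2.2,interpolation=cv2.INTER_CUBIC)
cv2.imwrite("pics/x7.png",np.hstack([w,w2]))
M=toolM(29.4,-50)
plan([(C+[0,0,.0125]-M@RMID,M,1)],dec=4)
```

```text
7.65 [0.4568 0.2172 0.0611] 0.05332750847788191 [-0.  -0.4 -0.5]
mid-C [-0.00011786  0.00022679  0.01308373] 0.0002554396908550555 8.652198279196877e-06
start [0.4569 0.2172 0.0612] end err mm [ 0.  0. -0.] rot err deg [-0. -0. -0.]
P [[-0.00013, 0.00162, 0.00061]]
A [[-0.011, 0.002, -0.005]]
```

View pics/x7.png

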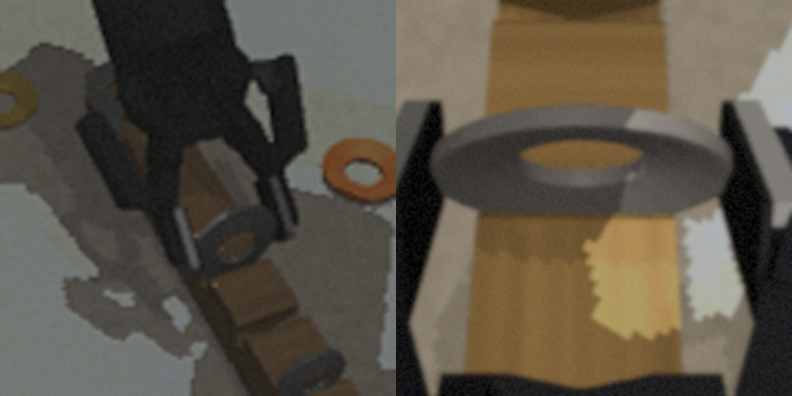

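send_rows(delta_pos=[[0,0.002,0.0017],[0,0,0]], angular=[[0,0,0],[0,0,0]])

```text
clock: 7.87
position: [0.4568, 0.2172, 0.0601]
ee_rot: [-0.409, 0.877, 0.23, -0.107]
contact_force: [-0.2, 0.2, -0.9]
width: 0.0536
```

send_rows(delta_pos=[[0,0.002,0.0017],[0,0,0]], angular=[[0,0,0],[0,0,0]])

```text
clock: 8.03
position: [0.4568, 0.2172, 0.0591]
ee_rot: [-0.409, 0.876, 0.23, -0.107]
contact_force: [-0.1, 0.7, 0.6]
width: 0.0535
```

send_rows(delta_pos=[[0,0.002,0.0017],[0,0,0]], angular=[[0,0,0],[0,0,0]])

```text
clock: 8.2
position: [0.4568, 0.2174, 0.0588]
ee_rot: [-0.41, 0.876, 0.23, -0.108]
contact_force: [0.4, -2.0, 4.1]
width: 0.0536
```

send_rows(delta_pos=[[0,0,0],[0,0,0],[0,0,0]], angular=[[0,0,0],[0,0,0],[0,0,0]], hand=74)

```text
clock: 8.45
position: [0.4568, 0.2172, 0.0579]
ee_rot: [-0.409, 0.877, 0.23, -0.107]
contact_force: [0.6, 0.4, 0.2]
width: 0.0738
```

Run:
```python
from h import *
w=manip.get_image("side")
s,p,M0=st();print(s["clock"],p.round(4),s["width"],s["contact_force"].round(1))
w2=manip.get_image("wrist")
w=cv2.resize(w[200:320,250:370],None,fx=3.3,fy=3.3,interpolation=cv2.INTER_CUBIC)
w2=cv2.resize(w2[220:400,190:370],None,fx=2.2,fy=2.2,interpolation=cv2.INTER_CUBIC)
cv2.imwrite("pics/x8.png",np.hstack([w,w2]))
```

```text
8.5 [0.4568 0.2172 0.0579] 0.07394859641539359 [ 0.4 -0.2 -0.9]
```

View pics/x8.png

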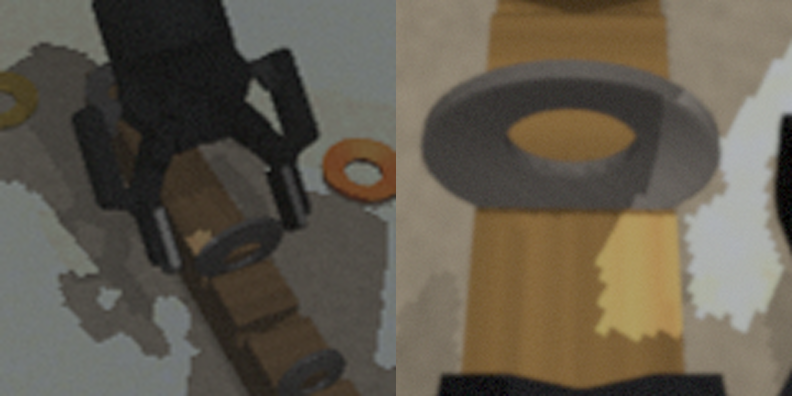

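Run:
```python
from h import *
from scipy.optimize import least_squares
c=manip.calibration("wrist");s,p,M=st()
def f(v):
    e,i=ext(c,p,M,v[:3],v[3]); return [e[0]-202.3,e[1]-337.3,e[2]-247.3]
for th in (15,20,25,28,32,40):
    r=least_squares(lambda v:f(np.append(v,np.deg2rad(th))),RMID,x_scale=.001).x
    m=p+M@r; n=M@np.array([0,np.sin(np.deg2rad(th)),-np.cos(np.deg2rad(th))])
    e,i=ext(c,p,M,r,np.deg2rad(th))
    print(th,r.round(4),"rel G",[((m-G)@b*1000).round(1) for b in (BX,BY,Z)],n.round(2),"bot row",e[3].round(1),"bore",i.round(1))
```

```text
15 [-0.0025  0.0047  0.0115] rel G [np.float64(-2.0), np.float64(-0.3), np.float64(7.0)] [ 0.45 -0.79  0.42] bot row 348.3 bore [241.1 298.9 271.6 313.1]
20 [-0.0025  0.0032  0.012 ] rel G [np.float64(-2.0), np.float64(1.1), np.float64(7.8)] [ 0.46 -0.82  0.34] bot row 340.5 bore [241.1 298.9 269.1 307.2]
25 [-0.0025  0.0016  0.0126] rel G [np.float64(-2.0), np.float64(2.6), np.float64(8.7)] [ 0.47 -0.84  0.26] bot row 332.3 bore [241.  298.9 266.3 300.9]
28 [-0.0025  0.0005  0.0129] rel G [np.float64(-2.0), np.float64(3.5), np.float64(9.3)] [ 0.48 -0.85  0.21] bot row 327.2 bore [241.  299.  264.6 296.9]
32 [-0.0025 -0.001   0.0134] rel G [np.float64(-2.0), np.float64(4.9), np.float64(10.1)] [ 0.49 -0.86  0.14] bot row 320.3 bore [241.  299.  262.1 291.5]
40 [-0.0025 -0.0043  0.0144] rel G [np.float64(-2.0), np.float64(7.7), np.float64(12.0)] [ 0.49 -0.87 -0.  ] bot row 305.7 bore [240.9 299.1 257.  280.2]
```

```bash
cat >> h.py <<'E'
def Bp(x,y,z): return G+BX*x*1e-3+BY*y*1e-3+Z*z*1e-3
E
python3 - <<'E'
from h import *
s,p,M0=st()
M=toolM(29.4,38);C=Bp(-2,2.1,9.7)-M[:,2]*.007
plan([(p-.065*M0[:,2],M0,3),(C-M[:,2]*.065,M,20)])
E
```

```text
start [0.4568 0.2172 0.0579] end err mm [0.02 0.   0.02] rot err deg [ 0.01 -0.02  0.01]
P [[-0.0, -0.0, -0.0542], [0.0, 0.0, -0.0542], [0.0, 0.0, -0.0541], [-0.0003, -0.0089, 0.0093], [-0.0003, -0.0095, 0.0086]]
A [[0.0, 0.0, 0.0], [0.0, 0.0, 0.0], [0.0, 0.0, 0.0], [-0.96, 0.0, -0.0], [-0.96, 0.0, -0.0]]
P [[-0.0003, -0.0102, 0.0078], [-0.0003, -0.0107, 0.007], [-0.0003, -0.0112, 0.0061], [-0.0003, -0.0117, 0.0053], [-0.0003, -0.0121, 0.0043]]
A [[-0.96, 0.0, -0.0], [-0.96, 0.0, -0.0], [-0.96, 0.0, -0.0], [-0.96, 0.0, -0.0], [-0.96, 0.0, -0.0]]
P [[-0.0003, -0.0123, 0.0034], [-0.0003, -0.0126, 0.0025], [-0.0003, -0.0127, 0.0015], [-0.0003, -0.0128, 0.0005], [-0.0003, -0.0128, -0.0005]]
A [[-0.96, 0.0, -0.0], [-0.96, 0.0, -0.0], [-0.96, 0.0, 0.0], [-0.96, 0.0, 0.0], [-0.96, 0.0, 0.0]]
P [[-0.0003, -0.0127, -0.0015], [-0.0004, -0.0126, -0.0024], [-0.0003, -0.0124, -0.0034], [-0.0004, -0.0121, -0.0043], [-0.0003, -0.0117, -0.0053]]
A [[-0.96, 0.0, 0.0], [-0.96, 0.0, 0.0], [-0.96, 0.0, 0.0], [-0.96, 0.0, 0.0], [-0.96, 0.0, 0.0]]
P [[-0.0004, -0.0112, -0.0061], [-0.0003, -0.0108, -0.007], [-0.0004, -0.0102, -0.0077]]
A [[-0.96, 0.0, 0.0], [-0.96, 0.0, 0.0], [-0.97, 0.01, 0.0]]
```

send_rows(delta_pos=[[0,0,-0.054],[0,0,-0.054],[0,0,-0.054],[0,-0.009,0.009],[0,-0.0095,0.0086]], angular=[[0,0,0],[0,0,0],[0,0,0],[-0.96,0,0],[-0.96,0,0]])

```text
clock: 8.97
position: [0.4783, 0.1811, 0.1001]
ee_rot: [-0.339, 0.906, 0.236, -0.088]
contact_force: [-0.8, 0.9, 0.7]
width: 0.0738
```

send_rows(delta_pos=[[0,-0.01,0.008],[0,-0.0107,0.007],[0,-0.011,0.006],[0,-0.0117,0.0053],[0,-0.012,0.0043]], angular=[[-0.96,0,0],[-0.96,0,0],[-0.96,0,0],[-0.96,0,0],[-0.96,0,0]])

```text
clock: 9.38
position: [0.4637, 0.205, 0.1024]
ee_rot: [-0.16, 0.954, 0.25, -0.042]
contact_force: [-0.6, 0.2, -1.2]
width: 0.074
```

send_rows(delta_pos=[[0,-0.0123,0.0034],[0,-0.0126,0.0025],[0,-0.0127,0.0015],[0,-0.0128,0.0005],[0,-0.0128,-0.0005]], angular=[[-0.96,0,0],[-0.96,0,0],[-0.96,0,0],[-0.96,0,0],[-0.96,0,0]])

```text
clock: 9.8
position: [0.451, 0.2275, 0.1043]
ee_rot: [0.025, 0.967, 0.253, 0.007]
contact_force: [-0.6, -0.2, 0.3]
width: 0.0741
```

send_rows(delta_pos=[[-0.003,-0.0127,-0.0015],[-0.003,-0.0126,-0.0024],[0,-0.0124,-0.0034],[0,-0.012,-0.0043],[0,-0.0117,-0.0053]], angular=[[-0.96,0,0],[-0.96,0,0],[-0.96,0,0],[-0.96,0,0],[-0.96,0,0]])

```text
clock: 10.22
position: [0.4363, 0.2487, 0.1059]
ee_rot: [0.209, 0.944, 0.248, 0.055]
contact_force: [-0.3, 0.5, -0.8]
width: 0.0736
```

send_rows(delta_pos=[[0,-0.011,-0.006],[0,-0.011,-0.007],[0,-0.01,-0.0077],[0,0,0],[0,0,0]], angular=[[-0.96,0,0],[-0.96,0,0],[-0.97,0,0],[0,0,0],[0,0,0]])

```text
clock: 10.63
position: [0.4283, 0.2623, 0.1056]
ee_rot: [0.315, 0.914, 0.241, 0.082]
contact_force: [-0.3, -0.5, 0.8]
width: 0.0738
```

Run:
```python
from h import *
w=manip.get_image("wrist")
s,p,M0=st();print(s["clock"],p.round(4),s["qpos"].round(3),s["contact_force"].round(1))
c=manip.calibration("wrist");print(proj(c,[Bp(-2,3.5,9.3)]))
cv2.imwrite("pics/w9.png",w)
M=toolM(29.4,38);C=Bp(-2,2.1,9.7)-M[:,2]*.007
plan([(C,M,4)])
```

```text
10.6833 [0.4288 0.2616 0.1062] [ 0.816  0.45   1.849 -0.69   1.173  0.686] [-0.  -0.8  0.3]
[[275.55028116 235.28026643]]
start [0.4288 0.2616 0.1062] end err mm [ 0.02 -0.01 -0.  ] rot err deg [-0.01  0.   -0.01]
P [[0.0001, 0.0001, 0.0405], [0.0001, 0.0001, 0.0405], [0.0001, 0.0001, 0.0405], [0.0, 0.0001, 0.0404]]
A [[-0.0, 0.0, 0.0], [-0.0, 0.0, 0.01], [-0.01, 0.01, 0.0], [-0.0, 0.0, 0.01]]
```

View pics/w9.png

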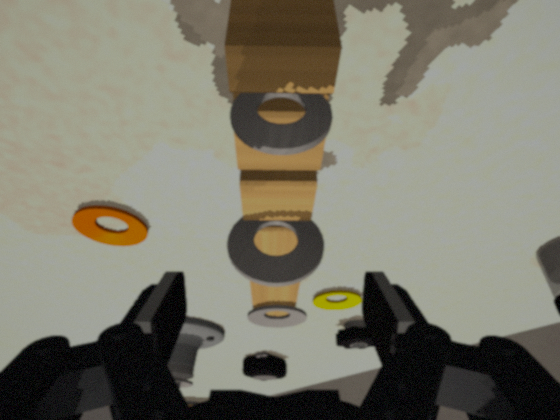

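Run:
```python
from h import *
from scipy.optimize import least_squares
c=manip.calibration("wrist");s,p,M=st()
im=cv2.imread("pics/w9.png");cv2.imwrite("pics/w9c.png",cv2.resize(im[180:330,200:350],None,fx=4,fy=4,interpolation=cv2.INTER_CUBIC))
def f(v):
    e,i=ext(c,p,M,v[:3],v[3]); return [e[0]-228,e[1]-323.5,e[3]-283.5]
for th in (106,111,116,121,128):
    r=least_squares(lambda v:f(np.append(v,np.deg2rad(th))),np.array([0,0,.07]),x_scale=.001).x
    m=p+M@r; n=M@np.array([0,np.sin(np.deg2rad(th)),-np.cos(np.deg2rad(th))])
    e,i=ext(c,p,M,r,np.deg2rad(th))
    print(th,r.round(4),"rel G",[((m-G)@b*1000).round(1) for b in (BX,BY,Z)],n.round(2),"top row",e[2].round(1),"bore",i.round(1))
```

```text
106 [0.0003 0.0056 0.0729] rel G [np.float64(-1.9), np.float64(-2.9), np.float64(12.1)] [ 0.46 -0.81  0.37] top row 217.7 bore [254.3 297.1 227.6 254.3]
111 [0.0003 0.0042 0.0732] rel G [np.float64(-1.9), np.float64(-1.9), np.float64(11.0)] [ 0.47 -0.83  0.29] top row 212.5 bore [254.3 297.2 224.1 253.5]
116 [0.0003 0.0029 0.0735] rel G [np.float64(-1.9), np.float64(-1.1), np.float64(10.0)] [ 0.48 -0.85  0.21] top row 207.6 bore [254.3 297.2 221.  252.9]
121 [0.0003 0.0018 0.0737] rel G [np.float64(-1.9), np.float64(-0.3), np.float64(9.2)] [ 0.49 -0.86  0.12] top row 203.3 bore [254.3 297.3 218.4 252.6]
128 [0.0003 0.0006 0.0738] rel G [np.float64(-1.9), np.float64(0.5), np.float64(8.3)] [ 0.49 -0.87 -0.  ] top row 197.9 bore [254.2 297.3 215.4 252.6]
```

View pics/w9c.png

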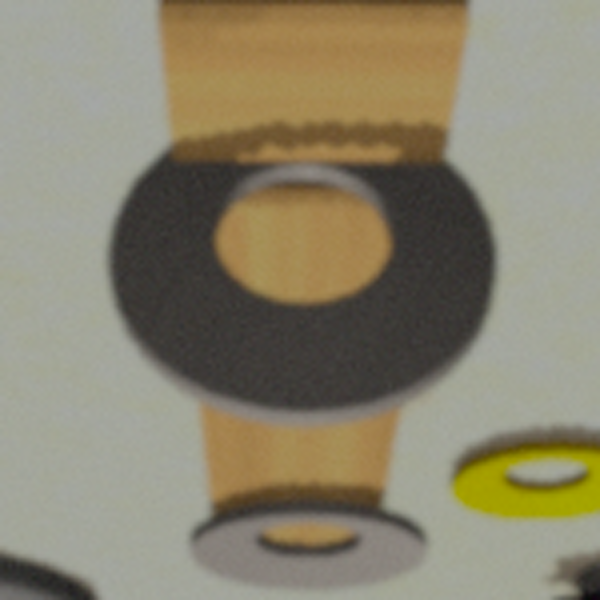

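send_rows(delta_pos=[[0,0.0035,0.038],[0,0.0035,0.038],[0,0,0.038],[0,0,0],[0,0,0]], angular=[[0,0,0],[0,0,0],[0,0,0],[0,0,0],[0,0,0]])

```text
clock: 11.1
position: [0.4442, 0.2337, 0.0726]
ee_rot: [0.315, 0.915, 0.239, 0.082]
contact_force: [0.7, -0.3, 0.5]
width: 0.074
```

Run:
```python
from h import *
w=manip.get_image("wrist")
s,p,M0=st();print(s["clock"],p.round(4),s["contact_force"].round(1))
cv2.imwrite("pics/w10.png",w)
```

```text
11.15 [0.4444 0.2345 0.073 ] [ 0.   0.  -0.2]
```

View pics/w10.png

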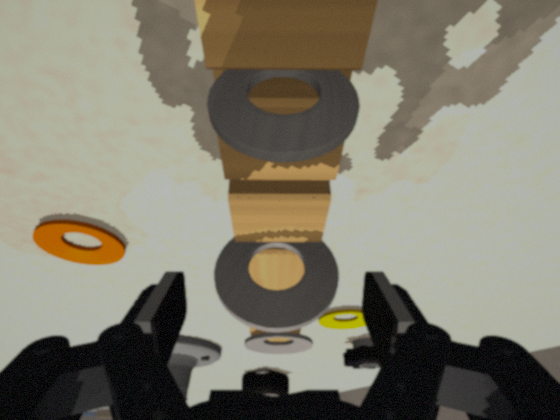

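Run:
```python
from h import *
from scipy.optimize import least_squares
c=manip.calibration("wrist");s,p,M=st()
im=cv2.imread("pics/w10.png");cv2.imwrite("pics/w10c.png",cv2.resize(im[220:350,190:360],None,fx=4,fy=4,interpolation=cv2.INTER_CUBIC))
for b in (327,329):
  for th in (111,116,121):
    def f(v):
        e,i=ext(c,p,M,v[:3],v[3]); return [e[0]-214.5,e[1]-339,e[3]-b]
    r=least_squares(lambda v:f(np.append(v,np.deg2rad(th))),np.array([0,0,.04]),x_scale=.001).x
    e,i=ext(c,p,M,r,np.deg2rad(th))
    print(b,th,r.round(4),"top row",e[2].round(1),"bore",i.round(1))
```

```text
327 111 [ 0.0004 -0.0035  0.0244] top row 227.5 bore [248.8 304.7 243.7 285.1]
327 116 [ 0.0004 -0.0047  0.0245] top row 221.9 bore [248.7 304.8 240.3 284.7]
327 121 [ 0.0004 -0.0056  0.0246] top row 216.9 bore [248.7 304.9 237.4 284.7]
329 111 [ 0.0004 -0.0028  0.0241] top row 229.1 bore [248.8 304.7 245.4 287. ]
329 116 [ 0.0004 -0.0039  0.0242] top row 223.5 bore [248.7 304.8 242.  286.6]
329 121 [ 0.0004 -0.0048  0.0243] top row 218.5 bore [248.7 304.9 239.2 286.7]
```

View pics/w10c.png

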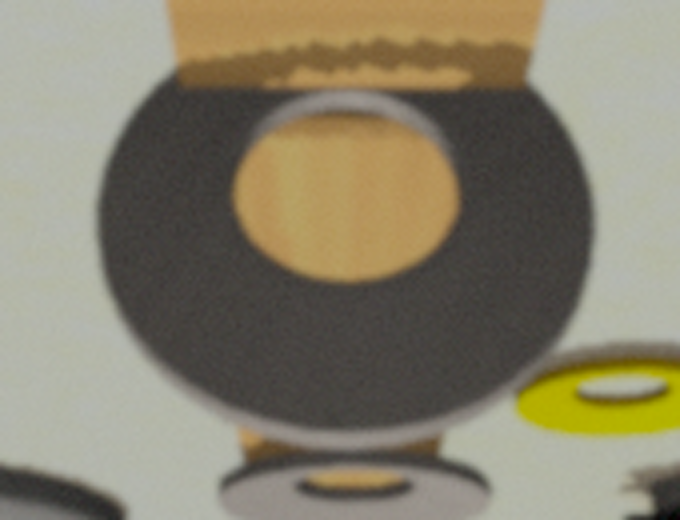

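send_rows(delta_pos=[[0.001,-0.002,0.02],[0,-0.001,0.021],[0,0,0],[0,0,0]], angular=[[0,0,0],[0,0,0],[0,0,0],[0,0,0]])

```text
clock: 11.48
position: [0.4486, 0.2271, 0.0583]
ee_rot: [0.315, 0.915, 0.24, 0.082]
contact_force: [0.5, 0.3, -0.2]
width: 0.0741
```

send_rows(delta_pos=[[0,0,0],[0,0,0],[0,0,0],[0,0,0],[0,0,0]], angular=[[0,0,0],[0,0,0],[0,0,0],[0,0,0],[0,0,0]], hand=50, squeeze=45)

```text
clock: 11.9
position: [0.4488, 0.2277, 0.059]
ee_rot: [0.315, 0.915, 0.24, 0.083]
contact_force: [-1.6, 0.9, 4.9]
width: 0.0537
```

Run:
```python
from h import *
w=manip.get_image("wrist")
s,p,M0=st();print(s["clock"],p.round(4),s["contact_force"].round(1),s["width"])
cv2.imwrite("pics/w11.png",w)
```

```text
11.95 [0.4488 0.2276 0.059 ] [-1.4  1.5  3.6] 0.053909675016681306
```

View pics/w11.png

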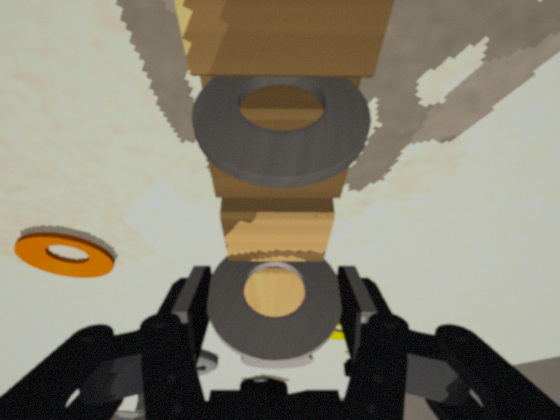

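Run:
```python
from h import *
s,p,M0=st()
plan([(p+[0,0,.08],M0,5)])
```

```text
start [0.4488 0.2276 0.059 ] end err mm [ 0.01  0.   -0.02] rot err deg [0. 0. 0.]
P [[0.0, 0.0246, -0.0315], [0.0, 0.0246, -0.0315], [0.0, 0.0247, -0.0315], [0.0, 0.0246, -0.0315], [0.0, 0.0247, -0.0316]]
A [[0.0, 0.0, 0.0], [0.0, 0.0, 0.0], [0.0, 0.0, 0.0], [0.0, 0.0, 0.0], [0.0, 0.0, 0.0]]
```

send_rows(delta_pos=[[0,0.0246,-0.0315],[0,0.0246,-0.0315],[0,0.0246,-0.0315],[0,0.0246,-0.0315],[0,0.0246,-0.0315]], angular=[[0,0,0],[0,0,0],[0,0,0],[0,0,0],[0,0,0]])

```text
clock: 12.37
position: [0.4486, 0.2275, 0.1387]
ee_rot: [0.315, 0.915, 0.24, 0.082]
contact_force: [-0.2, -0.4, -0.3]
width: 0.0534
```

Run:
```python
from h import *
w=manip.get_image("wrist")
s,p,M0=st();print(s["clock"],p.round(4),s["contact_force"].round(1),s["width"])
cv2.imwrite("pics/w12.png",cv2.resize(w[200:400,170:380],None,fx=3,fy=3,interpolation=cv2.INTER_CUBIC))
```

```text
12.4167 [0.45   0.2282 0.1418] [ 1.2 -0.4  1.9] 0.05367515411043902
```

View pics/w12.png

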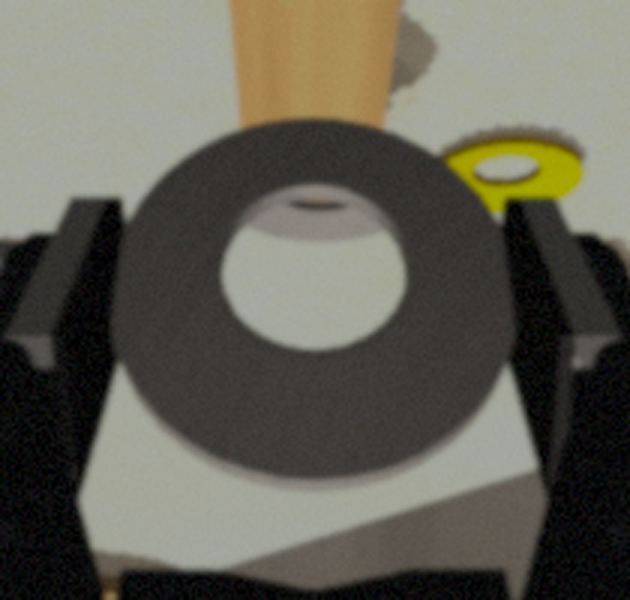

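Run:
```python
from h import *
from scipy.optimize import least_squares
c=manip.calibration("wrist");s,p,M=st()
oe=np.array([207.3,341.7,239.3,363.3]);oi=np.array([243.3,305.7,261.3,317])
def f(v):
    e,i=ext(c,p,M,v[:3],v[3]); return np.append(e-oe,i-oi)
r=least_squares(f,[0,0,.008,2.],x_scale=[.001,.001,.001,.1]);print(r.x[:3].round(4),np.rad2deg(r.x[3]),r.fun.round(1))
```

```text
[-0.0006  0.      0.0098] 120.23738822883112 [-0.3  0.3 -0.6  0.4  0.8 -0.8  1.  -0.8]
```

```bash
cat >> h.py <<'E'
RB=np.array([-.0006,0,.0098]);TH=120.2
S0=np.array([.505,-.150,.060])
E
python3 - <<'E'
from h import *
s,p,M0=st()
M=toolM(-14,-59.8)
C=S0+[0,0,.096]
T=C-M@RB
# halfway
Mh=M0@R.from_rotvec(R.from_matrix(M0.T@M).as_rotvec()*.5).as_matrix()
print(np.rad2deg(np.linalg.norm(R.from_matrix(M0.T@M).as_rotvec())))
plan([((p+T)/2+[0,0,.03],Mh,12),(T,M,12)])
E
```

```text
104.64143180710221
start [0.45   0.2282 0.1418] end err mm [ 0.01  0.   -0.02] rot err deg [-0.02 -0.02  0.01]
P [[-0.0149, 0.0349, 0.0167], [-0.0137, 0.0364, 0.0142], [-0.0125, 0.0378, 0.0117], [-0.0112, 0.0389, 0.009], [-0.0099, 0.0398, 0.0063]]
A [[0.84, 0.08, 0.44], [0.84, 0.08, 0.44], [0.84, 0.08, 0.44], [0.84, 0.08, 0.44], [0.84, 0.08, 0.44]]
P [[-0.0085, 0.0404, 0.0036], [-0.0071, 0.0409, 0.0008], [-0.0057, 0.041, -0.002], [-0.0043, 0.041, -0.0048], [-0.0028, 0.0407, -0.0076]]
A [[0.84, 0.08, 0.43], [0.84, 0.08, 0.44], [0.84, 0.08, 0.43], [0.84, 0.08, 0.44], [0.84, 0.08, 0.43]]
P [[-0.0013, 0.0401, -0.0104], [0.0001, 0.0394, -0.013], [-0.0006, 0.0407, -0.0036], [0.0009, 0.0404, -0.0063], [0.0023, 0.0398, -0.009]]
A [[0.85, 0.09, 0.44], [0.84, 0.08, 0.43], [0.84, 0.08, 0.44], [0.84, 0.08, 0.44], [0.84, 0.08, 0.44]]
P [[0.0038, 0.039, -0.0116], [0.0052, 0.038, -0.0141], [0.0066, 0.0367, -0.0166], [0.008, 0.0353, -0.019], [0.0093, 0.0336, -0.0213]]
A [[0.84, 0.08, 0.44], [0.84, 0.08, 0.44], [0.84, 0.08, 0.43], [0.84, 0.08, 0.44], [0.84, 0.08, 0.43]]
P [[0.0106, 0.0318, -0.0234], [0.0118, 0.0298, -0.0254], [0.013, 0.0276, -0.0272], [0.0141, 0.0251, -0.029]]
A [[0.84, 0.08, 0.44], [0.85, 0.08, 0.43], [0.84, 0.09, 0.44], [0.85, 0.09, 0.43]]
```

send_rows(delta_pos=[[-0.015,0.035,0.0167],[-0.0137,0.0364,0.0142],[-0.0125,0.0378,0.0117],[-0.011,0.039,0.009],[-0.01,0.04,0.0063]], angular=[[0.84,0.08,0.44],[0.84,0.08,0.44],[0.84,0.08,0.44],[0.84,0.08,0.44],[0.84,0.08,0.44]])

```text
clock: 12.83
position: [0.46, 0.1465, 0.1549]
ee_rot: [0.144, 0.971, 0.174, 0.083]
contact_force: [0.0, 0.1, -0.8]
width: 0.0537
```

send_rows(delta_pos=[[-0.0085,0.0404,0.0036],[-0.007,0.041,0.001],[-0.0057,0.041,-0.002],[-0.0043,0.041,-0.0048],[-0.003,0.041,-0.0076]], angular=[[0.84,0.08,0.44],[0.84,0.08,0.44],[0.84,0.08,0.43],[0.84,0.08,0.44],[0.84,0.08,0.43]])

```text
clock: 13.25
position: [0.471, 0.0653, 0.1717]
ee_rot: [-0.031, 0.991, 0.103, 0.081]
contact_force: [-0.5, -0.1, -0.4]
width: 0.0537
```

send_rows(delta_pos=[[-0.001,0.04,-0.01],[0,0.0394,-0.013],[-0.0006,0.0407,-0.0036],[0.001,0.0404,-0.0063],[0.0023,0.04,-0.009]], angular=[[0.84,0.08,0.44],[0.84,0.08,0.44],[0.84,0.08,0.44],[0.84,0.08,0.44],[0.84,0.08,0.44]])

```text
clock: 13.67
position: [0.4822, -0.0158, 0.173]
ee_rot: [-0.204, 0.976, 0.026, 0.075]
contact_force: [0.4, -0.5, -1.1]
width: 0.0535
```

send_rows(delta_pos=[[0.0038,0.039,-0.0116],[0.005,0.038,-0.014],[0.0066,0.0367,-0.0166],[0.008,0.0353,-0.019],[0.0093,0.0336,-0.0213]], angular=[[0.84,0.08,0.44],[0.84,0.08,0.44],[0.84,0.08,0.43],[0.84,0.08,0.44],[0.84,0.08,0.43]])

```text
clock: 14.08
position: [0.493, -0.0964, 0.164]
ee_rot: [-0.37, 0.925, -0.05, 0.067]
contact_force: [0.7, -0.0, -0.5]
width: 0.0537
```

send_rows(delta_pos=[[0.0106,0.0318,-0.0234],[0.0118,0.03,-0.0254],[0.013,0.0276,-0.0272],[0.014,0.025,-0.029],[0,0,0]], angular=[[0.84,0.08,0.44],[0.84,0.08,0.43],[0.84,0.08,0.44],[0.84,0.08,0.43],[0,0,0]])

```text
clock: 14.5
position: [0.5019, -0.1638, 0.1537]
ee_rot: [-0.493, 0.861, -0.111, 0.058]
contact_force: [0.1, -1.0, -0.5]
width: 0.0537
```

send_rows(delta_pos=[[0,0,0],[0,0,0]], angular=[[0,0,0],[0,0,0]])

```text
clock: 14.67
position: [0.5014, -0.159, 0.1577]
ee_rot: [-0.493, 0.861, -0.108, 0.058]
contact_force: [-0.0, 0.0, 0.0]
width: 0.0535
```

Run:
```python
from h import *
s,p,M0=st();print(s["clock"],p.round(4),s["qpos"].round(3),s["contact_force"].round(1),s["width"])
print("mid",p+M0@RB);print(M0.round(3))
C=p+M0@RB
a=manip.get_image("scene");b=manip.get_image("side");w=manip.get_image("wrist")
print("scene",proj(manip.calibration("scene"),[C,S0+[0,0,.06]]).round(1),"side",proj(manip.calibration("side"),[C,S0+[0,0,.06]]).round(1))
cv2.imwrite("pics/s13.png",a);cv2.imwrite("pics/d13.png",b);cv2.imwrite("pics/w13.png",w)
a=cv2.resize(a[170:290,170:290],None,fx=3.3,fy=3.3,interpolation=cv2.INTER_CUBIC)
b=cv2.resize(b[80:200,250:370],None,fx=3.3,fy=3.3,interpolation=cv2.INTER_CUBIC)
cv2.imwrite("pics/ab13.png",np.hstack([a,b]))
```

```text
14.6667 [ 0.5014 -0.159   0.1577] [-0.918  0.584  1.728  0.739  1.625 -0.95 ] [-0.  0.  0.] 0.053471081942738405
mid [ 0.50287965 -0.15064014  0.15273869]
[[ 0.97  -0.128  0.207]
 [-0.243 -0.491  0.837]
 [-0.006 -0.862 -0.508]]
scene [[223.2 216.2]
 [225.  225. ]] side [[307.8 130. ]
 [306.3 141.5]]
```

View pics/ab13.png

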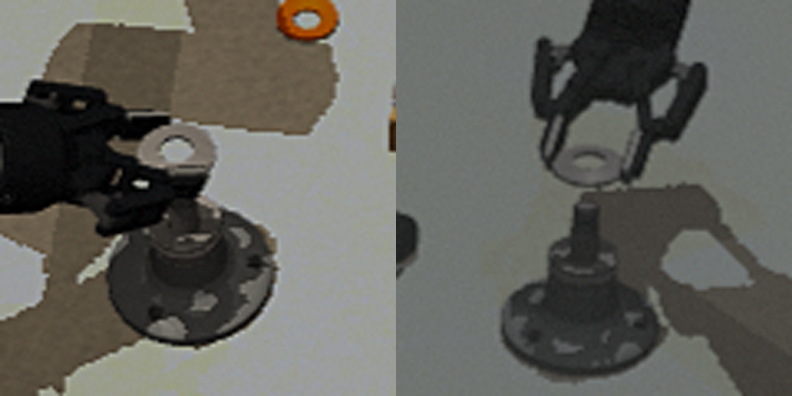

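View pics/w13.png

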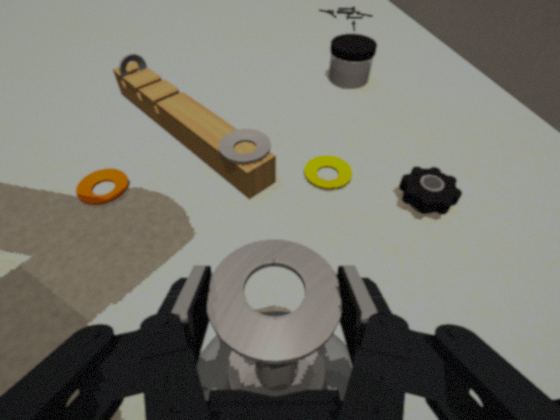

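Run:
```python
from h import *
w=cv2.imread("pics/w13.png");cv2.imwrite("pics/w13c.png",cv2.resize(w[230:400,190:370],None,fx=3.5,fy=3.5,interpolation=cv2.INTER_CUBIC))
a=cv2.imread("pics/scene0.png");b=cv2.imread("pics/side0.png")
a=cv2.resize(a[215:275,200:256],None,fx=7,fy=7,interpolation=cv2.INTER_CUBIC)
b=cv2.resize(b[135:195,278:334],None,fx=7,fy=7,interpolation=cv2.INTER_CUBIC)
cv2.imwrite("pics/ab0.png",np.hstack([a,b]))
c=manip.calibration("wrist");print(proj(c,[S0+[0,0,.06],S0+[0,0,.035],S0+[0,0,.014],S0]))
```

```text
[[278.45448151 324.20690711]
 [278.15444809 344.20142181]
 [277.94349289 358.25967924]
 [277.81947075 366.52463339]]
```

View pics/w13c.png

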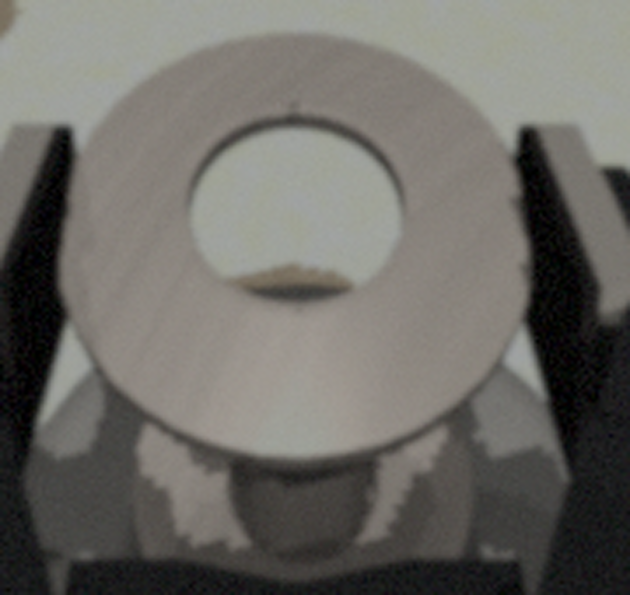

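View pics/ab0.png

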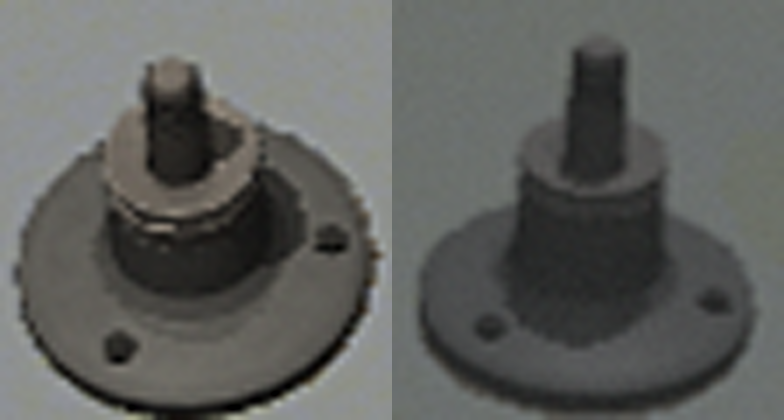

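```bash
cat > ped.py <<'E'
from h import *
from scipy.optimize import least_squares
a=np.linspace(0,2*np.pi,180)
def circ(x,y,z,r): return np.stack([x+r*np.cos(a),y+r*np.sin(a),np.full_like(a,z)],1)
sc=manip.calibration("scene");sd=manip.calibration("side")
def feats(c,x,y):
    q=proj(c,circ(x,y,.0722,.028));t=proj(c,circ(x,y,.12,.0088));f=proj(c,np.vstack([circ(x,y,.0,.066),circ(x,y,.012,.066)]))
    return np.array([q[:,0].min(),q[:,0].max(),t[:,0].mean(),t[:,1].min(),f[:,0].min(),f[:,0].max(),f[:,1].max()])
if __name__=="__main__":
    osc=np.array([214.7,237.1,224.5,215+58/7,202.1,254,215+405/7]);osd=np.array([295.9,317.4,307.9,135+37/7,282,329.4,135+405/7])
    for c,o in ((sc,osc),(sd,osd)):
        r=least_squares(lambda v:feats(c,*v)-o,[.505,-.15],x_scale=.01);print(r.x,r.fun.round(1))
    r=least_squares(lambda v:np.append(feats(sc,*v)-osc,feats(sd,*v)-osd),[.505,-.15],x_scale=.01);print(r.x,r.fun.round(1))
E
python3 ped.py
```

```text
[ 0.50323382 -0.14978025] [ 0.2  0.1  0.1 -1.5  0.2 -0.7  1.5]
[ 0.50173695 -0.15343027] [ 0.2  0.  -0.2 -1.2 -0.5  0.5  1. ]
[ 0.50227132 -0.14994932] [-0.1 -0.2 -0.2 -1.7 -0.1 -1.   1.3 -0.1 -0.2 -0.5 -0.5 -0.8  0.3  1.8]
```

Run:
```python
from h import *
s,p,M0=st()
M=toolM(-14,-59.8)
C=np.array([.5037,-.1508,.129])
print("mid",p+M0@RB)
plan([(C-M@RB,M,3)],dec=4)
```

```text
mid [ 0.50308831 -0.14986471  0.15386583]
start [ 0.5016 -0.1582  0.1588] end err mm [-0. -0. -0.] rot err deg [-0.  0. -0.]
P [[0.00074, 0.01821, 0.00999], [0.00072, 0.01824, 0.00995], [0.00069, 0.01825, 0.00991]]
A [[0.026, 0.009, -0.013], [0.026, 0.009, -0.013], [0.026, 0.008, -0.012]]
```

send_rows(delta_pos=[[0.0007,0.018,0.01],[0.0007,0.018,0.01],[0.0007,0.018,0.01],[0,0,0],[0,0,0]], angular=[[0.03,0.01,-0.01],[0.03,0.01,-0.01],[0.03,0.01,-0.01],[0,0,0],[0,0,0]])

```text
clock: 15.23
position: [0.5022, -0.1598, 0.1329]
ee_rot: [-0.496, 0.859, -0.107, 0.06]
contact_force: [0.5, 0.0, -0.0]
width: 0.0539
```

```bash
cat > look.py <<'E'
from h import *
import sys
n=sys.argv[1]
s,p,M0=st();print(s["clock"],p.round(4),s["contact_force"].round(1),s["width"]);print("mid",p+M0@RB)
w=manip.get_image("wrist");a=manip.get_image("scene");b=manip.get_image("side")
s,p,M0=st();print("after",p.round(4),"mid",(p+M0@RB).round(4),"up.n",(M0@np.array([0,np.sin(np.deg2rad(TH)),-np.cos(np.deg2rad(TH))])).round(3))
np.savez(f"pics/{n}.npz",w=w,a=a,b=b)
W=cv2.resize(w[230:400,190:360],(396,396),interpolation=cv2.INTER_CUBIC)
A=cv2.resize(a[195:255,195:255],(396,396),interpolation=cv2.INTER_CUBIC)
B=cv2.resize(b[115:175,278:338],(396,396),interpolation=cv2.INTER_CUBIC)
cv2.imwrite(f"pics/{n}.png",np.hstack([A,B]));cv2.imwrite(f"pics/{n}w.png",cv2.resize(W,(560,560)))
E
python3 look.py l14
```

```text
15.2333 [ 0.5022 -0.1598  0.1329] [ 0.5  0.  -0. ] 0.05385475642038312
mid [ 0.50367886 -0.1513882   0.12795092]
after [ 0.5025 -0.1602  0.1336] mid [ 0.504  -0.1518  0.1286] up.n [-0.     0.002 -1.   ]
```

View pics/l14.png

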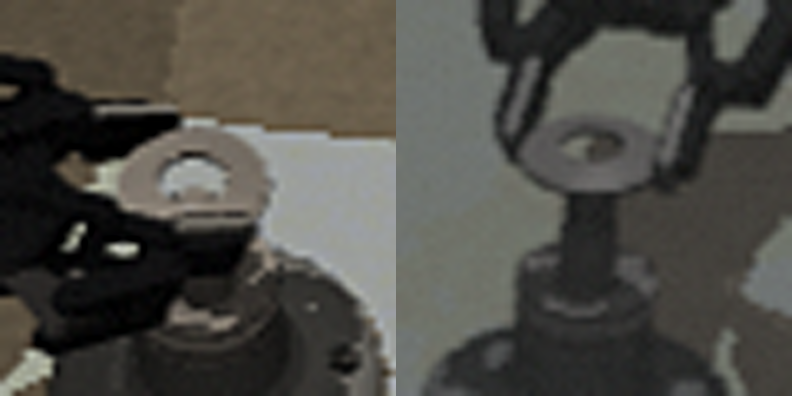

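View pics/l14w.png

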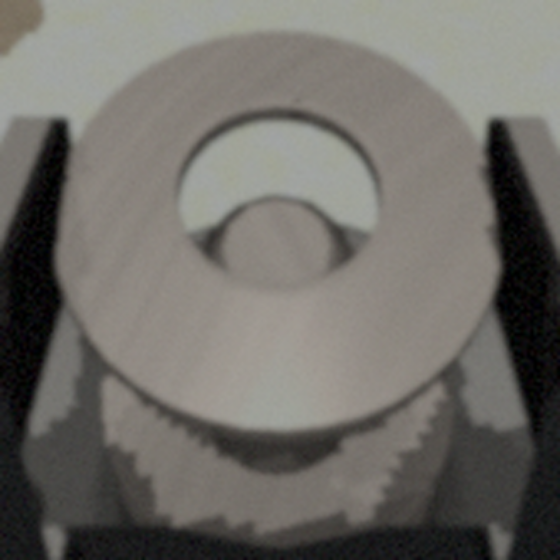

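Run:
```python
from h import *
c=manip.calibration("wrist");s,p,M=st()
p1=np.array([.5022,-.1598,.1329])
# shift so that pose equals image pose
dp=p1-p
f=lambda u,v:hit(c,u,v,.12-dp[2])+dp
k=170/560
for z in (.12,):
    L=f(222*k+190,245*k+230);Rr=f(335*k+190,245*k+230);Tp=f(278.5*k+190,198*k+230)
    print(L,Rr,Tp, "flat dia",np.linalg.norm(L-Rr))
    mid=p1+M@RB
    x=M[:,0];yh=np.array([x[1],-x[0],0]);yh/=np.linalg.norm(yh)
    for q in (L,Rr,Tp):print((q-mid)@x*1e3,(q-mid)@yh*1e3)
# bore upper edge circle check: project inner circle
e,i=ext(c,p,M,RB,np.deg2rad(TH));print(e,i,[(x-190)/k for x in i[:2]],[(x-230)/k for x in i[2:]])
```

```text
[ 0.49597781 -0.15193441  0.12      ] [ 0.51027633 -0.15553146  0.12      ] [ 0.50481911 -0.14703736  0.12      ] flat dia 0.014744037118169925
-7.34154339761417 2.3707883244155568
7.402487407165666 2.369960182027164
0.03750516348684733 -4.535682915784016
[206.93594439 342.06514474 236.91630427 361.50625981] [244.0421989  305.01094783 260.29303103 314.08256182] [np.float64(178.02136108714762), np.float64(378.8595928678152)] [np.float64(99.7888080922663), np.float64(276.97785070178173)]
```

Run:
```python
from h import *
s,p,M0=st()
M=toolM(-14,-59.8);x=M[:,0];yh=np.array([x[1],-x[0],0])
print("mid",p+M0@RB)
plan([(p+yh*.0013-Z*.003,M,1),(p+yh*.0015-Z*.014,M,2)],dec=4)
```

```text
mid [ 0.5039518  -0.15184531  0.12864156]
start [ 0.5025 -0.1602  0.1336] end err mm [ 0. -0.  0.] rot err deg [-0.  0.  0.]
P [[1e-05, 0.00812, 0.00095], [0.0, 0.01201, 0.0067], [0.0, 0.01201, 0.0067]]
A [[-0.026, -0.018, -0.024], [-0.0, 0.0, 0.0], [-0.0, 0.0, 0.0]]
```

send_rows(delta_pos=[[0,0.008,0.001],[0,0.012,0.0067],[0,0.012,0.0067],[0,0,0],[0,0,0]], angular=[[-0.03,-0.02,-0.02],[0,0,0],[0,0,0],[0,0,0],[0,0,0]])

```text
clock: 15.8
position: [0.5019, -0.1614, 0.1191]
ee_rot: [-0.495, 0.86, -0.106, 0.06]
contact_force: [-0.4, 0.2, -1.0]
width: 0.0536
```

```bash
python3 look.py l15
```

```text
15.8 [ 0.5019 -0.1614  0.1191] [-0.4  0.2 -1. ] 0.05364021609663768
mid [ 0.50335024 -0.15305655  0.11421141]
after [ 0.5021 -0.1616  0.1196] mid [ 0.5035 -0.1532  0.1146] up.n [-0. -0. -1.]
```

View pics/l15.png

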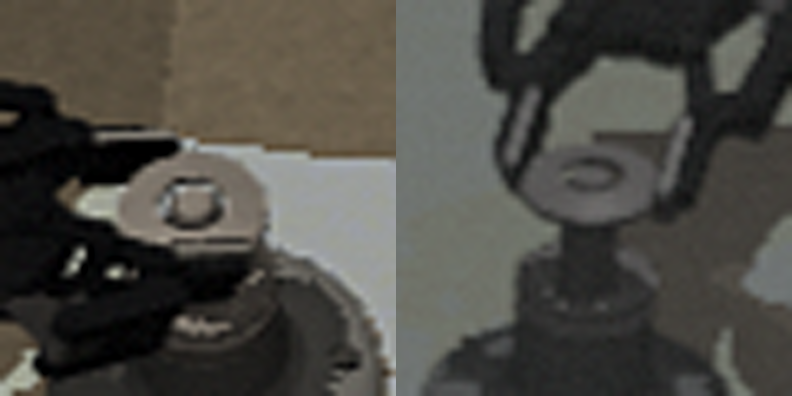

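View pics/l15w.png

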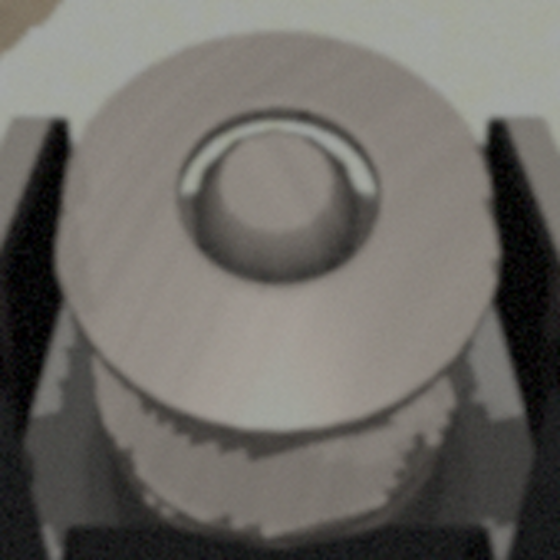

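Run:
```python
from h import *
s,p,M0=st()
M=toolM(-14,-59.8);x=M[:,0];yh=np.array([x[1],-x[0],0])
print("mid",p+M0@RB)
plan([(p-yh*.001-Z*.012-x*.0002,M,2)],dec=4)
```

```text
mid [ 0.50351761 -0.15320552  0.11462182]
start [ 0.5021 -0.1616  0.1196] end err mm [-0. -0.  0.] rot err deg [-0.  0. -0.]
P [[-0.00024, 0.01233, 0.00863], [-0.00025, 0.01234, 0.00863]]
A [[0.002, 0.002, -0.002], [0.002, 0.001, -0.002]]
```

send_rows(delta_pos=[[-0.0002,0.0123,0.0086],[-0.0002,0.0123,0.0086],[0,0,0],[0,0,0],[0,0,0]], angular=[[0,0,0],[0,0,0],[0,0,0],[0,0,0],[0,0,0]])

```text
clock: 16.37
position: [0.5021, -0.1605, 0.1075]
ee_rot: [-0.495, 0.86, -0.106, 0.06]
contact_force: [-0.3, -0.4, 0.2]
width: 0.0533
```

```bash
python3 look.py l16
```

```text
16.3667 [ 0.5021 -0.1605  0.1075] [-0.3 -0.4  0.2] 0.05331458231436517
mid [ 0.50356311 -0.15211495  0.1025296 ]
after [ 0.5022 -0.1606  0.1077] mid [ 0.5036 -0.1522  0.1027] up.n [-0. -0. -1.]
```

View pics/l16w.png

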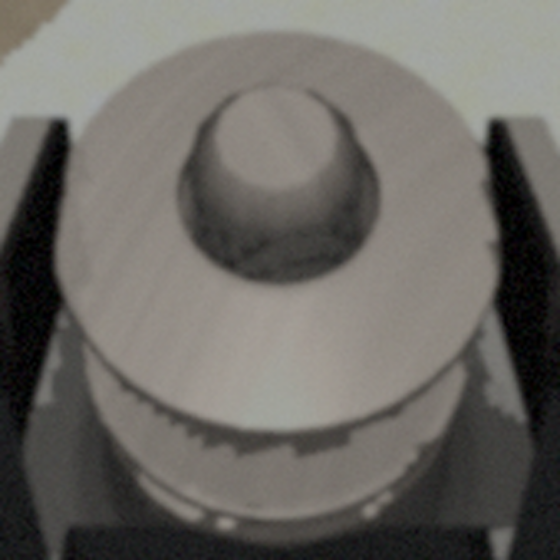

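View pics/l16.png

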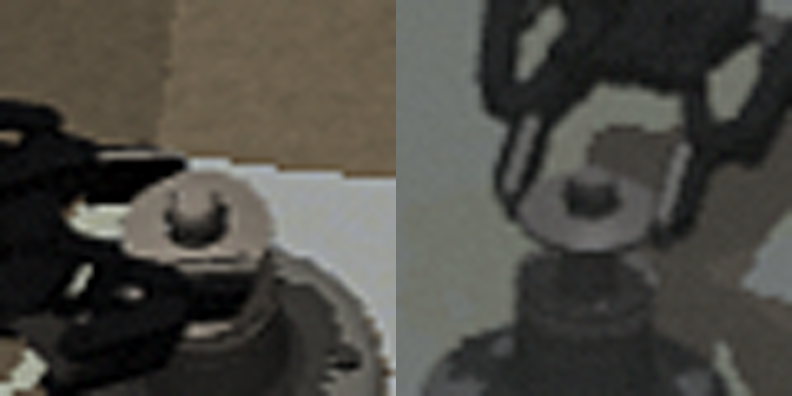

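send_rows(delta_pos=[[0,0.0065,0.0038],[0,0.0043,0.0025],[0,0,0]], angular=[[0,0,0],[0,0,0],[0,0,0]])

```text
clock: 16.77
position: [0.502, -0.1605, 0.1021]
ee_rot: [-0.495, 0.861, -0.106, 0.06]
contact_force: [0.2, -0.0, -0.6]
width: 0.0534
```

send_rows(delta_pos=[[0,0.0043,0.0025],[0,0,0]], angular=[[0,0,0],[0,0,0]])

```text
clock: 16.93
position: [0.502, -0.1605, 0.1002]
ee_rot: [-0.495, 0.86, -0.106, 0.06]
contact_force: [-0.4, 0.2, 0.2]
width: 0.0536
```

send_rows(delta_pos=[[0,0.0043,0.0025],[0,0,0]], angular=[[0,0,0],[0,0,0]])

```text
clock: 17.1
position: [0.502, -0.1605, 0.0983]
ee_rot: [-0.495, 0.861, -0.106, 0.06]
contact_force: [-0.3, -0.1, -0.2]
width: 0.0534
```

send_rows(delta_pos=[[0,0.0043,0.0025],[0,0.0043,0.0025],[0,0,0]], angular=[[0,0,0],[0,0,0],[0,0,0]])

```text
clock: 17.35
position: [0.502, -0.1605, 0.0942]
ee_rot: [-0.495, 0.86, -0.106, 0.06]
contact_force: [0.2, 0.0, -1.0]
width: 0.0533
```

send_rows(delta_pos=[[0,0.0043,0.0025],[0,0.0043,0.0025],[0,0,0]], angular=[[0,0,0],[0,0,0],[0,0,0]])

```text
clock: 17.6
position: [0.502, -0.1605, 0.0902]
ee_rot: [-0.495, 0.86, -0.106, 0.06]
contact_force: [0.5, 0.2, -0.5]
width: 0.0536
```

send_rows(delta_pos=[[0,0.0043,0.0025],[0,0,0]], angular=[[0,0,0],[0,0,0]])

```text
clock: 17.77
position: [0.5022, -0.1605, 0.089]
ee_rot: [-0.495, 0.86, -0.106, 0.061]
contact_force: [-0.6, -1.2, 1.9]
width: 0.0532
```

```bash
python3 look.py l17
```

```text
17.7667 [ 0.5022 -0.1605  0.089 ] [-0.6 -1.2  1.9] 0.05322984410618036
mid [ 0.50369724 -0.15211888  0.08410197]
after [ 0.5022 -0.1605  0.089 ] mid [ 0.5037 -0.1522  0.0841] up.n [-0.  0. -1.]
```

View pics/l17.png

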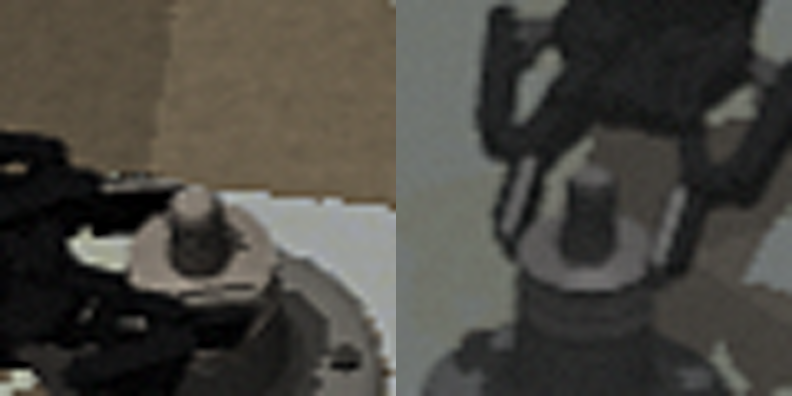

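send_rows(delta_pos=[[0,0,0],[0,0,0],[0,0,0]], angular=[[0,0,0],[0,0,0],[0,0,0]], hand=76)

```text
clock: 18.17
position: [0.502, -0.1606, 0.0884]
ee_rot: [-0.494, 0.861, -0.106, 0.06]
contact_force: [1.0, 0.6, -0.6]
width: 0.0757
```

```bash
python3 look.py l18
```

```text
18.1667 [ 0.502  -0.1606  0.0884] [ 1.   0.6 -0.6] 0.07570780885249094
mid [ 0.50351093 -0.15226375  0.08347782]
after [ 0.5021 -0.1606  0.0885] mid [ 0.5035 -0.1522  0.0836] up.n [-0.001 -0.    -1.   ]
```

View pics/l18.png

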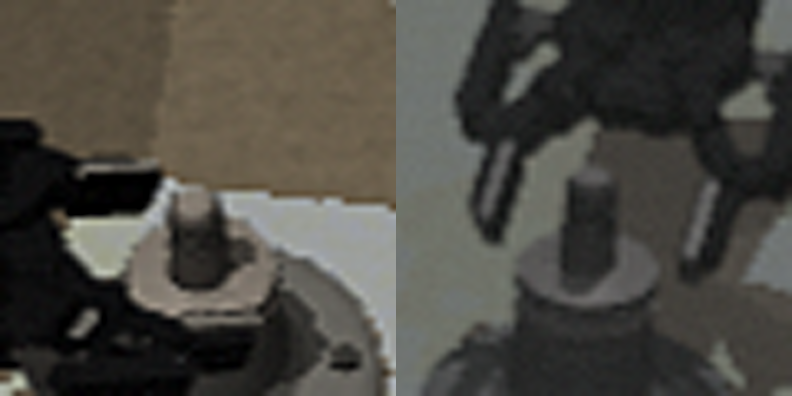

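View pics/l18w.png

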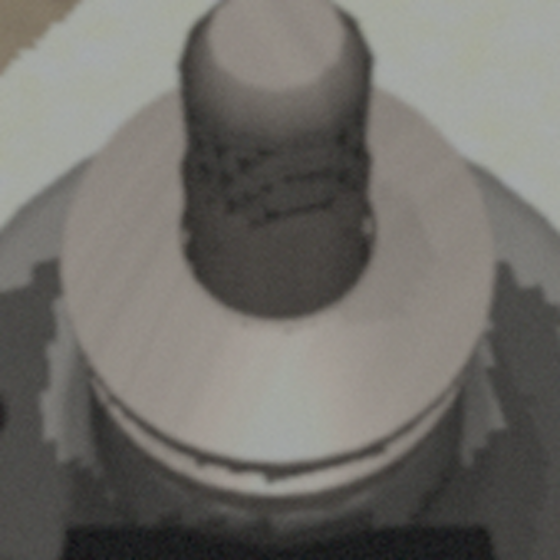

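Run:
```python
from h import *
s,p,M0=st()
M=toolM(29.4,0)
T=np.array([.5285,.090,.115])
a=p-M0[:,2]*.075+Z*.03
plan([(a,M0,3),(T,M,17)])
```

```text
start [ 0.5021 -0.1606  0.0885] end err mm [ 0.01 -0.   -0.01] rot err deg [-0.02  0.02  0.01]
P [[-0.0, -0.0216, -0.0751], [-0.0, -0.0216, -0.0751], [-0.0, -0.0216, -0.0751], [-0.0051, -0.018, 0.043], [-0.0034, -0.0207, 0.042]]
A [[0.0, 0.0, 0.0], [0.0, 0.0, 0.0], [0.0, 0.0, 0.0], [-0.73, -0.29, -0.5], [-0.73, -0.29, -0.51]]
P [[-0.0015, -0.0232, 0.0407], [0.0004, -0.0256, 0.0393], [0.0024, -0.0278, 0.0377], [0.0044, -0.0298, 0.036], [0.0064, -0.0316, 0.0341]]
A [[-0.73, -0.29, -0.5], [-0.73, -0.29, -0.51], [-0.73, -0.29, -0.5], [-0.73, -0.29, -0.51], [-0.73, -0.29, -0.5]]
P [[0.0085, -0.0332, 0.032], [0.0106, -0.0347, 0.0298], [0.0127, -0.0358, 0.0275], [0.0147, -0.0368, 0.025], [0.0168, -0.0376, 0.0225]]
A [[-0.73, -0.29, -0.5], [-0.73, -0.29, -0.51], [-0.73, -0.29, -0.5], [-0.73, -0.29, -0.51], [-0.73, -0.29, -0.5]]
P [[0.0188, -0.0381, 0.0199], [0.0208, -0.0384, 0.0171], [0.0227, -0.0384, 0.0144], [0.0245, -0.0383, 0.0117], [0.0263, -0.0378, 0.0088]]
A [[-0.73, -0.29, -0.51], [-0.73, -0.29, -0.5], [-0.72, -0.29, -0.51], [-0.73, -0.28, -0.5], [-0.72, -0.29, -0.51]]
```

Run:
```python
from h import *
s,p,M0=st()
M=toolM(29.4,0)
T=np.array([.5285,.090,.15])
a=p-M0[:,2]*.06+Z*.02
b=a+[0,-.02,.07]
plan([(a,M0,2),(b,M0,2),(T,M,16)])
```

```text
start [ 0.5021 -0.1606  0.0885] end err mm [ 0.01 -0.01  0.01] rot err deg [-0.01 -0.01 -0.01]
P [[-0.0, -0.0216, -0.0876], [-0.0, -0.0216, -0.0876], [0.006, -0.0634, -0.065], [0.006, -0.0634, -0.065], [-0.0062, -0.0173, 0.0479]]
A [[0.0, 0.0, 0.0], [0.0, 0.0, 0.0], [0.0, 0.0, 0.0], [0.0, 0.0, 0.0], [-0.77, -0.31, -0.54]]
P [[-0.0042, -0.0205, 0.0469], [-0.0021, -0.0234, 0.0456], [0.0001, -0.0263, 0.0441], [0.0023, -0.0289, 0.0424], [0.0046, -0.0313, 0.0404]]
A [[-0.77, -0.31, -0.54], [-0.77, -0.31, -0.54], [-0.78, -0.31, -0.54], [-0.77, -0.31, -0.53], [-0.78, -0.31, -0.54]]
P [[0.007, -0.0335, 0.0383], [0.0094, -0.0354, 0.0359], [0.0118, -0.0372, 0.0334], [0.0142, -0.0386, 0.0307], [0.0166, -0.0398, 0.0279]]
A [[-0.77, -0.31, -0.53], [-0.78, -0.31, -0.53], [-0.78, -0.31, -0.54], [-0.77, -0.31, -0.53], [-0.78, -0.31, -0.54]]
P [[0.019, -0.0406, 0.025], [0.0213, -0.0412, 0.0219], [0.0236, -0.0415, 0.0188], [0.0257, -0.0416, 0.0157], [0.0279, -0.0413, 0.0124]]
A [[-0.77, -0.3, -0.53], [-0.78, -0.31, -0.54], [-0.77, -0.3, -0.53], [-0.78, -0.31, -0.54], [-0.77, -0.3, -0.53]]
```

send_rows(delta_pos=[[0,-0.0216,-0.0876],[0,-0.0216,-0.0876],[0.006,-0.0634,-0.065],[0.006,-0.0634,-0.065],[-0.006,-0.0173,0.048]], angular=[[0,0,0],[0,0,0],[0,0,0],[0,0,0],[-0.77,-0.31,-0.54]])

```text
clock: 18.73
position: [0.4935, -0.2174, 0.2084]
ee_rot: [-0.464, 0.88, -0.084, 0.062]
contact_force: [1.8, -0.6, -0.9]
width: 0.0761
```

send_rows(delta_pos=[[-0.0042,-0.0205,0.047],[-0.002,-0.0234,0.0456],[0,-0.0263,0.044],[0.0023,-0.029,0.0424],[0.0046,-0.0313,0.0404]], angular=[[-0.77,-0.31,-0.54],[-0.77,-0.31,-0.54],[-0.78,-0.31,-0.54],[-0.77,-0.31,-0.53],[-0.78,-0.31,-0.54]])

```text
clock: 19.15
position: [0.5043, -0.1098, 0.1868]
ee_rot: [-0.321, 0.946, 0.034, 0.039]
contact_force: [0.2, 0.7, -0.2]
width: 0.0759
```

send_rows(delta_pos=[[0.007,-0.0335,0.0383],[0.0094,-0.0354,0.036],[0.0118,-0.0372,0.0334],[0.0142,-0.0386,0.0307],[0.0166,-0.04,0.028]], angular=[[-0.77,-0.31,-0.53],[-0.78,-0.31,-0.53],[-0.78,-0.31,-0.54],[-0.77,-0.31,-0.53],[-0.78,-0.31,-0.54]])

```text
clock: 19.57
position: [0.5164, -0.0092, 0.1687]
ee_rot: [-0.163, 0.975, 0.147, 0.02]
contact_force: [0.4, 0.7, -0.3]
width: 0.0764
```

send_rows(delta_pos=[[0.019,-0.0406,0.025],[0.0213,-0.041,0.022],[0.0236,-0.0415,0.019],[0.0257,-0.0416,0.0157],[0.028,-0.0413,0.0124]], angular=[[-0.77,-0.3,-0.53],[-0.78,-0.31,-0.54],[-0.77,-0.3,-0.53],[-0.78,-0.31,-0.54],[-0.77,-0.3,-0.53]])

```text
clock: 19.98
position: [0.5285, 0.0912, 0.1503]
ee_rot: [0.001, 0.967, 0.255, 0.0]
contact_force: [-0.7, 0.1, -0.7]
width: 0.0758
```

send_rows(delta_pos=[[0,0,0],[0,0,0],[0,0,0]], angular=[[0,0,0],[0,0,0],[0,0,0]])

```text
clock: 20.23
position: [0.5282, 0.0901, 0.1499]
ee_rot: [-0.0, 0.967, 0.254, -0.0]
contact_force: [-0.0, -0.5, 0.6]
width: 0.0756
```

Run:
```python
from h import *
w=manip.get_image("wrist")
s,p,M0=st();print(s["clock"],p.round(4),s["qpos"].round(3),s["contact_force"].round(1),s["width"])
b=manip.get_image("side");a=manip.get_image("scene")
cv2.imwrite("pics/w19.png",w)
A=cv2.resize(a[200:280,190:270],(396,396),interpolation=cv2.INTER_CUBIC)
B=cv2.resize(b[125:205,265:345],(396,396),interpolation=cv2.INTER_CUBIC)
cv2.imwrite("pics/ab19.png",np.hstack([A,B]))
```

```text
20.2833 [0.5284 0.0894 0.1499] [ 0.037  0.295  1.744  0.     1.103 -0.475] [ 0.1  0.2 -0. ] 0.07583684479008257
```

View pics/w19.png

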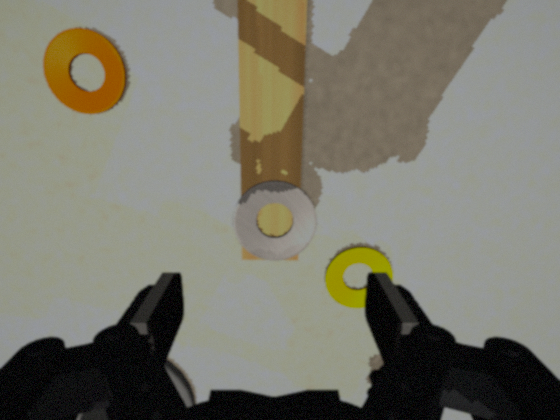

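View pics/ab19.png

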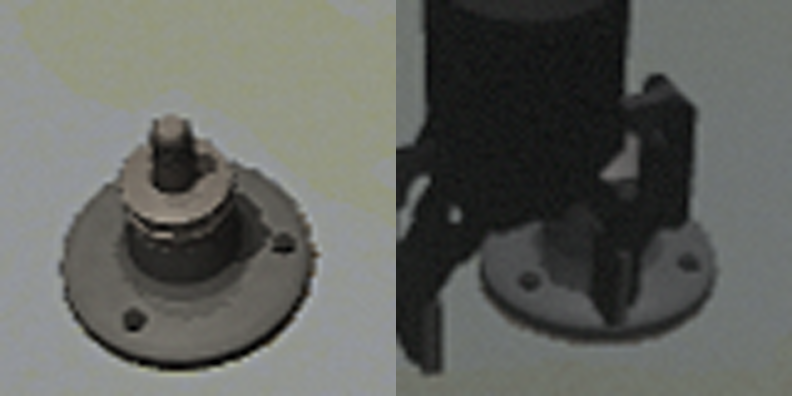

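Run:
```python
from h import *
c=manip.calibration("wrist")
m=hit(c,275,220,.047);print(m)
M=toolM(29.4,0)
m[2]=.0535
plan([(m+Z*.02,M,3),(m,M,2)],dec=4)
```

```text
[0.5289939  0.08828398 0.047     ]
start [0.5287 0.0887 0.15  ] end err mm [ 0.  0. -0.] rot err deg [ 0. -0.  0.]
P [[5e-05, 0.00043, 0.06376], [5e-05, 0.00042, 0.06377], [6e-05, 0.00041, 0.06376], [0.0, -0.0, 0.025], [0.0, -0.0, 0.025]]
A [[-0.002, -0.001, -0.011], [-0.001, -0.001, -0.011], [-0.002, -0.001, -0.012], [0.0, -0.0, 0.0], [0.0, -0.0, 0.0]]
```

send_rows(delta_pos=[[0,0.0004,0.0638],[0,0.0004,0.0638],[0,0.0004,0.0638],[0,0,0.025],[0,0,0.025]], angular=[[0,0,-0.01],[0,0,-0.01],[0,0,-0.01],[0,0,0],[0,0,0]])

```text
clock: 20.8
position: [0.5285, 0.0884, 0.0524]
ee_rot: [-0.0, 0.967, 0.254, -0.001]
contact_force: [0.7, 0.5, 0.3]
width: 0.0759
```

send_rows(delta_pos=[[0,0,0],[0,0,0]], angular=[[0,0,0],[0,0,0]])

```text
clock: 20.97
position: [0.5294, 0.0892, 0.0538]
ee_rot: [-0.0, 0.967, 0.254, 0.0]
contact_force: [0.4, 0.5, 0.3]
width: 0.0759
```

Run:
```python
from h import *
w=manip.get_image("wrist")
s,p,M0=st();print(s["clock"],p.round(4),s["contact_force"].round(1),s["width"])
cv2.imwrite("pics/w20.png",w)
```

```text
21.0167 [0.5299 0.0894 0.0543] [0.8 0.3 0.3] 0.07573311287362415
```

View pics/w20.png

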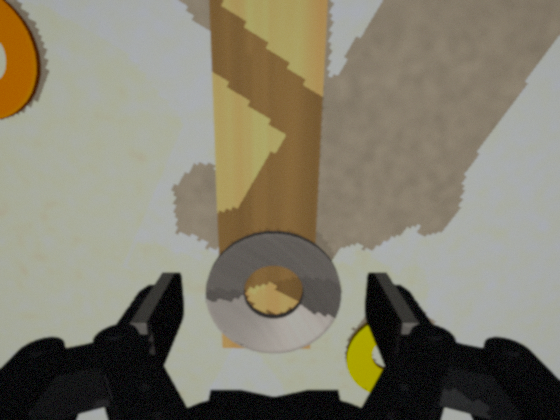

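Spring one sits centred between the pads at (274, 291). Close.

send_rows(delta_pos=[[0,0,0],[0,0,0],[0,0,0],[0,0,0],[0,0,0]], angular=[[0,0,0],[0,0,0],[0,0,0],[0,0,0],[0,0,0]], hand=50, squeeze=45)

```text
clock: 21.43
position: [0.5299, 0.0898, 0.0553]
ee_rot: [0.0, 0.967, 0.255, 0.002]
contact_force: [-1.5, -0.2, 5.6]
width: 0.0539
```

send_rows(delta_pos=[[0,0,-0.02],[0,0,-0.05],[0,0,-0.1],[0,0,-0.1],[0,0,0]], angular=[[0,0,0],[0,0,0],[0,0,0],[0,0,0],[0,0,0]])

```text
clock: 21.85
position: [0.5339, 0.0902, 0.1699]
ee_rot: [0.002, 0.967, 0.255, 0.008]
contact_force: [1.3, -0.1, 0.8]
width: 0.0539
```

Run:
```python
from h import *
w=manip.get_image("wrist")
s,p,M0=st();print(s["clock"],p.round(4),s["contact_force"].round(1),s["width"])
cv2.imwrite("pics/w21.png",cv2.resize(w[200:400,170:380],None,fx=3,fy=3,interpolation=cv2.INTER_CUBIC))
```

```text
21.9 [0.5323 0.0901 0.1669] [ 0.4 -0.  -0.8] 0.05371419373935795
```

View pics/w21.png

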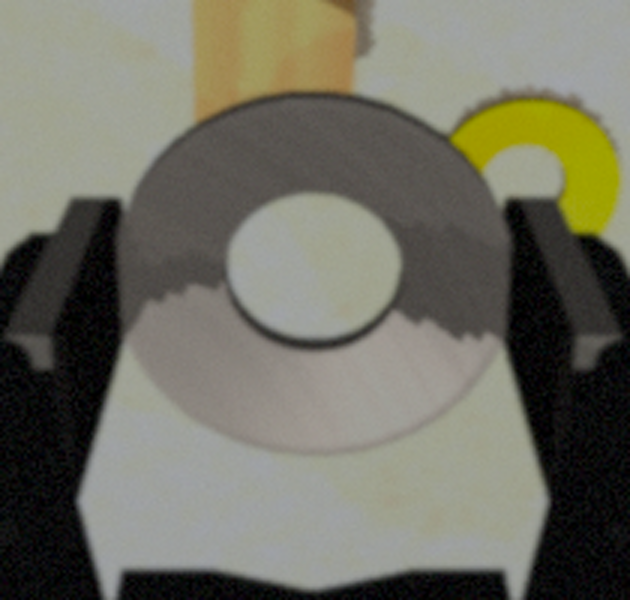

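Run:
```python
from h import *
from scipy.optimize import least_squares
c=manip.calibration("wrist");s,p,M=st()
oe=np.array([209.3,340.3,230.7,352])
f=lambda v:ext(c,p,M,v[:3],v[3])[0]-oe
r=least_squares(f,[0,0,.008,0.],x_scale=[.001,.001,.001,.1]);print(r.x.round(4),np.rad2deg(r.x[3]),r.fun.round(1),ext(c,p,M,r.x[:3],r.x[3])[1])
r=least_squares(lambda v:np.append(f(np.append(v,0)),0),[0,0,.008],x_scale=.001);print(r.x,r.fun.round(1))
```

```text
[-0.0004  0.0035  0.0162 -0.0439] -2.513745108250623 [-0. -0.  0.  0.] [246.75907335 302.7344713  261.92325395 312.82974868]
[-0.00039916  0.00289467  0.01486601] [-0.6  0.6  0.7 -0.7  0. ]
```

```bash
cat >> h.py <<'E'
RC=np.array([-.0004,.0032,.0155])
E
python3 - <<'E'
from h import *
s,p,M0=st()
M=toolM(-14,0)
T=np.array([.5035,-.1515,.150])-M@RC
plan([(T,M,11)])
E
```

```text
start [0.5323 0.0901 0.1669] end err mm [-0.01  0.02  0.01] rot err deg [ 0.02 -0.02  0.  ]
P [[-0.0322, 0.0441, 0.0002], [-0.0291, 0.0462, 0.0002], [-0.0258, 0.0481, 0.0002], [-0.0225, 0.0497, 0.0002], [-0.019, 0.0512, 0.0003]]
A [[0.0, -0.01, 0.86], [0.0, -0.01, 0.86], [0.0, -0.01, 0.86], [0.0, -0.02, 0.87], [0.0, -0.01, 0.86]]
P [[-0.0154, 0.0524, 0.0003], [-0.0117, 0.0533, 0.0003], [-0.008, 0.054, 0.0003], [-0.0043, 0.0544, 0.0004], [-0.0005, 0.0545, 0.0003]]
A [[0.0, -0.02, 0.87], [0.0, -0.01, 0.86], [0.0, -0.02, 0.87], [0.0, -0.01, 0.86], [0.0, -0.02, 0.87]]
P [[0.0033, 0.0545, 0.0004]]
A [[0.0, -0.01, 0.86]]
```

send_rows(delta_pos=[[-0.032,0.044,0],[-0.029,0.046,0],[-0.026,0.048,0],[-0.0225,0.05,0],[-0.019,0.051,0]], angular=[[0,-0.01,0.86],[0,-0.01,0.86],[0,-0.01,0.86],[0,-0.01,0.87],[0,-0.01,0.86]])

```text
clock: 22.32
position: [0.5153, -0.0193, 0.1609]
ee_rot: [0.0, 0.996, 0.084, -0.003]
contact_force: [0.8, -0.5, -0.9]
width: 0.0535
```

send_rows(delta_pos=[[-0.0155,0.0525,0],[-0.012,0.053,0],[-0.008,0.054,0],[-0.004,0.0545,0],[0,0.0545,0]], angular=[[0,-0.01,0.87],[0,-0.01,0.86],[0,-0.01,0.87],[0,-0.01,0.86],[0,-0.01,0.87]])

```text
clock: 22.73
position: [0.5029, -0.1277, 0.161]
ee_rot: [0.001, 0.996, -0.089, -0.004]
contact_force: [0.9, 0.1, -0.5]
width: 0.0539
```

send_rows(delta_pos=[[0.003,0.0545,0],[0,0,0],[0,0,0],[0,0,0]], angular=[[0,-0.01,0.86],[0,0,0],[0,0,0],[0,0,0]])

```text
clock: 23.07
position: [0.5007, -0.148, 0.1612]
ee_rot: [0.0, 0.993, -0.122, -0.005]
contact_force: [1.0, 0.3, -0.9]
width: 0.0538
```

```bash
sed -i 's/@RB/@RC/g; s/up.n.*$/")/' look.py; python3 look.py l22
python3 - <<'E'
from h import *
s,p,M0=st()
M=toolM(-14,0)
T=np.array([.5035,-.1515,.131])-M@RC
plan([(T,M,3)],dec=4)
E
```

```text
23.0667 [ 0.5007 -0.148   0.1612] [ 1.   0.3 -0.9] 0.05377618927034538
mid [ 0.4993479  -0.15105014  0.14568558]
after [ 0.501  -0.1477  0.1615] mid [ 0.4997 -0.1507  0.146 ] 
start [ 0.501  -0.1477  0.1615] end err mm [ 0. -0.  0.] rot err deg [ 0. -0. -0.]
P [[0.00321, -8e-05, 0.01248], [0.00317, -8e-05, 0.01248], [0.00313, -7e-05, 0.0125]]
A [[0.01, 0.035, 0.005], [0.01, 0.035, 0.005], [0.009, 0.036, 0.006]]
```

View pics/l22w.png

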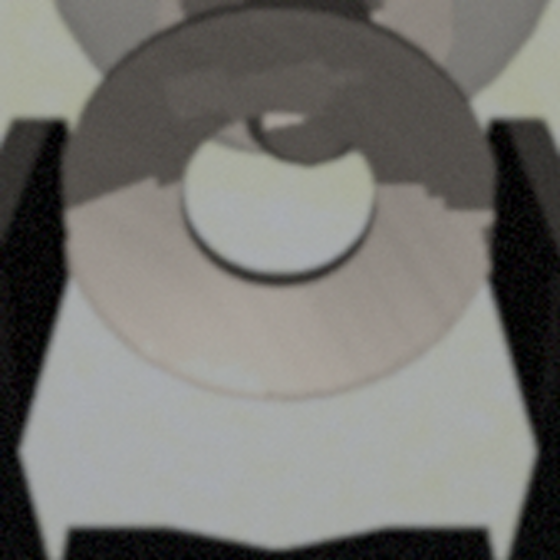

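send_rows(delta_pos=[[0.0032,0,0.0125],[0.0032,0,0.0125],[0.0031,0,0.012],[0,0,0],[0,0,0]], angular=[[0.01,0.035,0.005],[0.01,0.035,0.005],[0.01,0.035,0.005],[0,0,0],[0,0,0]])

```text
clock: 23.63
position: [0.5045, -0.1494, 0.1463]
ee_rot: [0.0, 0.992, -0.122, -0.0]
contact_force: [0.1, 0.6, 0.6]
width: 0.0536
```

```bash
python3 look.py l23
```

```text
23.6333 [ 0.5045 -0.1494  0.1463] [0.1 0.6 0.6] 0.053618703124432225
mid [ 0.50335433 -0.15237192  0.13075677]
after [ 0.5049 -0.1497  0.147 ] mid [ 0.5038 -0.1527  0.1315]
```

View pics/l23w.png

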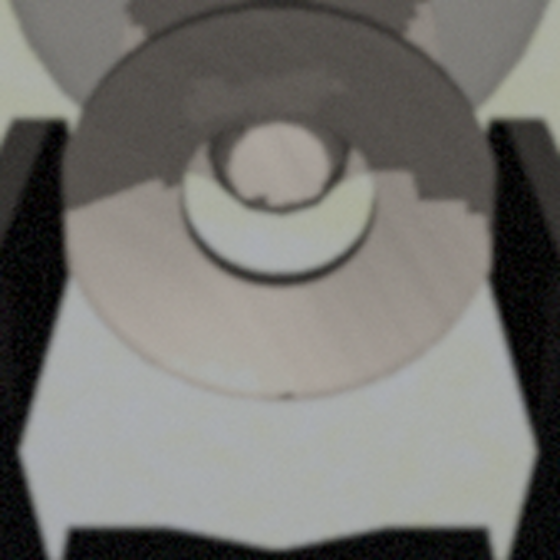

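View pics/l23.png

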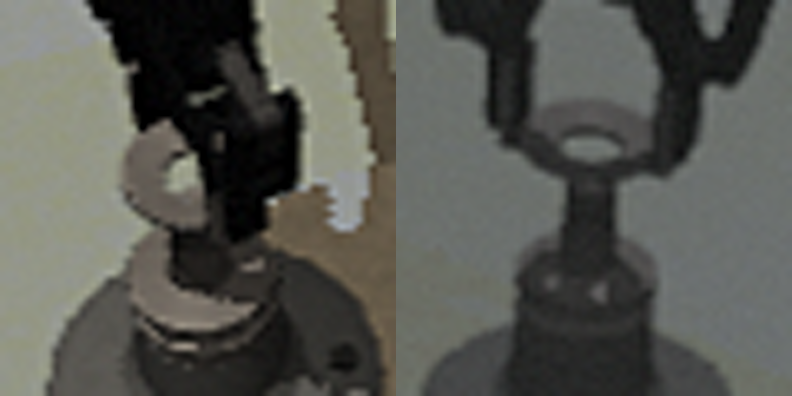

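```bash
cat > tip.py <<'E'
from h import *
import sys
u,v,px,py,pz=map(float,sys.argv[1:6]); k=170/560
c=manip.calibration("wrist");s,p,M=st();p1=np.array([px,py,pz]);dp=p1-p
q=hit(c,u*k+190,v*k+230,.12-dp[2])+dp
x=M[:,0];yh=np.array([x[1],-x[0],0]);mid=p1+M@RC
print("tip",q,"rel mid x,yh mm",(q-mid)@x*1e3,(q-mid)@yh*1e3)
a=np.linspace(0,2*np.pi,90)
for h in (-.0001,.0035):
    r=RC+np.array([0,0,1])*h
    z=proj(c,p+(r+.0125*np.stack([np.cos(a),np.sin(a),0*a],1))@M.T)
    print("bore pred zoom",((z.min(0)-[190,230])/k).round(),((z.max(0)-[190,230])/k).round())
E
python3 tip.py 279 165 .5045 -.1494 .1463
```

```text
tip [ 0.50312123 -0.1531621   0.12      ] rel mid x,yh mm -0.04152837770799379 0.7781149641327907
bore pred zoom [185. 114.] [374. 282.]
bore pred zoom [187. 102.] [372. 267.]
```

send_rows(delta_pos=[[0,0.001,0.0125],[0,0,0.0125],[0,0,0.0125],[0,0,0],[0,0,0]], angular=[[0,0,0],[0,0,0],[0,0,0],[0,0,0],[0,0,0]])

```text
clock: 24.2
position: [0.5044, -0.1499, 0.1313]
ee_rot: [0.0, 0.992, -0.123, -0.0]
contact_force: [0.7, -0.3, -0.9]
width: 0.0542
```

```bash
python3 look.py l24
```

```text
24.2 [ 0.5044 -0.1499  0.1313] [ 0.7 -0.3 -0.9] 0.054211211897398796
mid [ 0.50318067 -0.15290335  0.11578545]
after [ 0.5049 -0.1501  0.132 ] mid [ 0.5037 -0.1531  0.1165]
```

View pics/l24w.png

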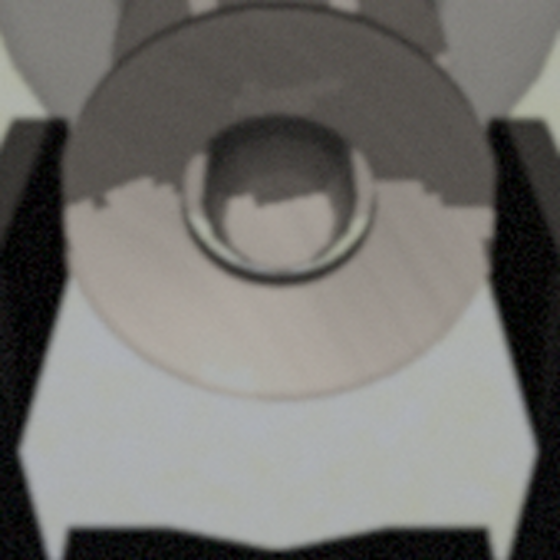

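```bash
python3 tip.py 279.5 214 .5044 -.1499 .1313
```

```text
tip [ 0.50330607 -0.15256866  0.12      ] rel mid x,yh mm -0.021061555724634227 -0.35210456402993245
bore pred zoom [185. 114.] [374. 282.]
bore pred zoom [187. 102.] [372. 267.]
```

send_rows(delta_pos=[[0,-0.001,0.0125],[0,0,0.0125],[0,0,0.005],[0,0,0.005],[0,0,0]], angular=[[0,0,0],[0,0,0],[0,0,0],[0,0,0],[0,0,0]])

```text
clock: 24.77
position: [0.5046, -0.1496, 0.1173]
ee_rot: [0.0, 0.992, -0.123, -0.0]
contact_force: [0.3, -0.3, -0.7]
width: 0.0538
```

send_rows(delta_pos=[[0,0,0.005],[0,0,0.005],[0,0,0]], angular=[[0,0,0],[0,0,0],[0,0,0]])

```text
clock: 25.02
position: [0.5048, -0.1496, 0.1135]
ee_rot: [0.0, 0.992, -0.123, 0.0]
contact_force: [0.0, -0.8, -0.3]
width: 0.0537
```

send_rows(delta_pos=[[0,0,0.005],[0,0,0.005],[0,0,0]], angular=[[0,0,0],[0,0,0],[0,0,0]])

```text
clock: 25.27
position: [0.5048, -0.1502, 0.11]
ee_rot: [0.001, 0.992, -0.122, 0.0]
contact_force: [-0.6, -1.9, 2.1]
width: 0.0534
```

send_rows(delta_pos=[[0,0.0015,0.002],[0,0,0.004],[0,0,0]], angular=[[0,0,0],[0,0,0],[0,0,0]])

```text
clock: 25.52
position: [0.5046, -0.1508, 0.1074]
ee_rot: [0.001, 0.992, -0.122, 0.0]
contact_force: [-1.9, -3.6, 1.1]
width: 0.0536
```

send_rows(delta_pos=[[0,0,0.004],[0,0,0.004],[0,0,0]], angular=[[0,0,0],[0,0,0],[0,0,0]])

```text
clock: 25.77
position: [0.5046, -0.1508, 0.1041]
ee_rot: [0.001, 0.992, -0.122, 0.0]
contact_force: [-2.4, -4.8, 2.6]
width: 0.0537
```

```bash
python3 look.py l25
```

```text
25.7667 [ 0.5046 -0.1508  0.1041] [-2.4 -4.8  2.6] 0.053693568877622694
mid [ 0.5034786  -0.15380811  0.0885995 ]
after [ 0.5046 -0.1508  0.1042] mid [ 0.5035 -0.1538  0.0887]
```

View pics/l25w.png

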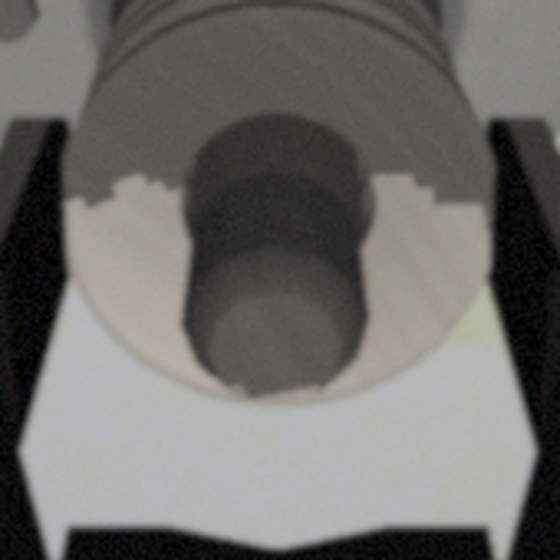

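View pics/l25.png

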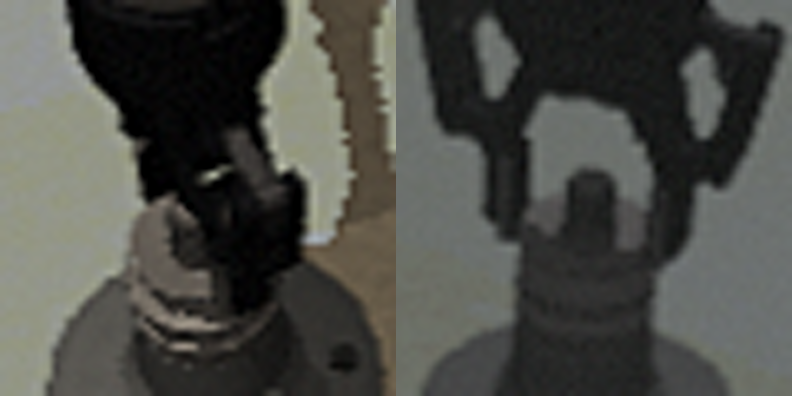

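send_rows(delta_pos=[[-0.0005,0.0015,0.002],[0,0,0],[0,0,0]], angular=[[0,0,0],[0,0,0],[0,0,0]])

```text
clock: 26.17
position: [0.5045, -0.1508, 0.1034]
ee_rot: [0.0, 0.992, -0.123, 0.0]
contact_force: [-1.4, -3.9, 1.2]
width: 0.0538
```

send_rows(delta_pos=[[0,0,0],[0,0,0],[0,0,0],[0,0,0]], angular=[[0,0,0],[0,0,0],[0,0,0],[0,0,0]], hand=76)

```text
clock: 26.5
position: [0.5043, -0.1501, 0.1033]
ee_rot: [-0.0, 0.992, -0.123, 0.0]
contact_force: [-0.6, 0.4, -0.3]
width: 0.0764
```

send_rows(delta_pos=[[0,0,-0.04],[0,0,-0.08],[0,0,-0.1],[0,0,-0.05],[0,0,0]], angular=[[0,0,0],[0,0,0],[0,0,0],[0,0,0],[0,0,0]])

```text
clock: 26.92
position: [0.5073, -0.1515, 0.2167]
ee_rot: [0.001, 0.992, -0.123, 0.005]
contact_force: [0.4, 0.9, 0.0]
width: 0.076
```

```bash
python3 look.py l26
python3 - <<'E'
import numpy as np,cv2
d=np.load("pics/l26.npz")
cv2.imwrite("pics/w26.png",d["w"])
E
```

```text
26.9167 [ 0.5073 -0.1515  0.2167] [0.4 0.9 0. ] 0.07600324590329338
mid [ 0.50626867 -0.15459165  0.20118783]
after [ 0.5037 -0.1502  0.2109] mid [ 0.5026 -0.1532  0.1954]
```

View pics/l26.png

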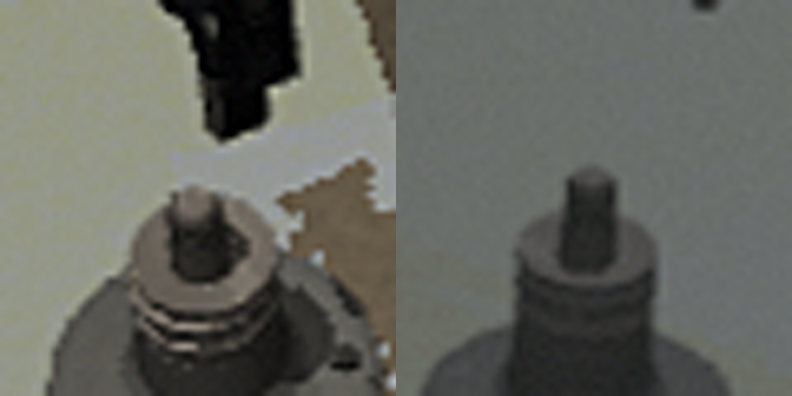

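View pics/w26.png

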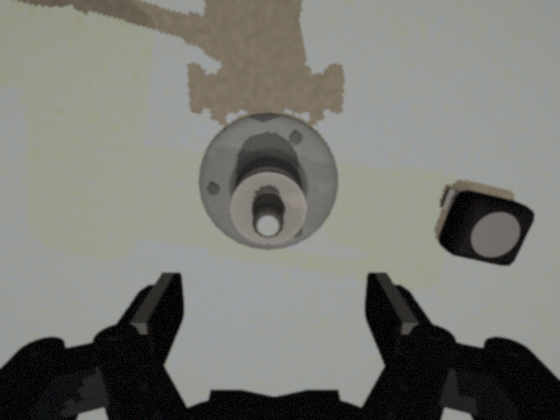

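Run:
```python
from h import *
s,p,M0=st()
M=toolM(-14,50)
T=np.array([.5035,-.1525,.085])-M[:,2]*.10+[0,0,.01]
plan([(T,M,12)])
```

```text
start [ 0.5037 -0.1502  0.2109] end err mm [ 0.01 -0.01  0.01] rot err deg [-0.01 -0.01  0.01]
P [[0.0001, -0.0155, 0.0108], [0.0, -0.0162, 0.0096], [0.0001, -0.0169, 0.0084], [0.0, -0.0174, 0.0071], [0.0001, -0.0179, 0.0059]]
A [[-0.91, 0.0, -0.0], [-0.91, 0.0, -0.0], [-0.91, 0.0, -0.0], [-0.91, 0.0, -0.0], [-0.91, 0.0, -0.0]]
P [[0.0, -0.0183, 0.0045], [0.0001, -0.0186, 0.0032], [0.0, -0.0187, 0.0018], [0.0001, -0.0188, 0.0005], [0.0, -0.0188, -0.0009]]
A [[-0.91, 0.0, -0.0], [-0.91, 0.0, -0.0], [-0.91, 0.0, -0.0], [-0.91, 0.0, -0.0], [-0.91, 0.01, -0.0]]
P [[0.0001, -0.0187, -0.0023], [0.0, -0.0186, -0.0036]]
A [[-0.91, 0.0, -0.0], [-0.9, 0.01, -0.01]]
```

send_rows(delta_pos=[[0,-0.0155,0.0108],[0,-0.016,0.0096],[0,-0.017,0.0084],[0,-0.0174,0.007],[0,-0.018,0.006]], angular=[[-0.91,0,0],[-0.91,0,0],[-0.91,0,0],[-0.91,0,0],[-0.91,0,0]])

```text
clock: 27.48
position: [0.5108, -0.1202, 0.1882]
ee_rot: [0.181, 0.976, -0.12, -0.023]
contact_force: [-1.2, 0.7, 0.2]
width: 0.0762
```

send_rows(delta_pos=[[0,-0.018,0.0045],[0,-0.0186,0.003],[0,-0.0187,0.002],[0,-0.0188,0.0005],[0,-0.0188,-0.001]], angular=[[-0.91,0,0],[-0.91,0,0],[-0.91,0,0],[-0.91,0,0],[-0.91,0,0]])

```text
clock: 27.9
position: [0.5184, -0.0901, 0.1667]
ee_rot: [0.355, 0.927, -0.114, -0.045]
contact_force: [1.4, 0.4, 0.7]
width: 0.0761
```

send_rows(delta_pos=[[0,-0.0187,-0.0023],[0,-0.0186,-0.0036],[0,0,0],[0,0,0],[0,0,0]], angular=[[-0.91,0,0],[-0.9,0,0],[0,0,0],[0,0,0],[0,0,0]])

```text
clock: 28.32
position: [0.5219, -0.0792, 0.1595]
ee_rot: [0.42, 0.899, -0.111, -0.052]
contact_force: [0.7, 0.2, 0.5]
width: 0.0761
```

Run:
```python
from h import *
w=manip.get_image("wrist")
s,p,M0=st();print(s["clock"],p.round(4),s["contact_force"].round(1))
c=manip.calibration("wrist")
cv2.imwrite("pics/w27.png",w)
for h in (.12,.088,.081,.074,.067,.060):print(h,proj(c,[[.5035,-.1525,h]]).round(1))
```

```text
28.3667 [ 0.522  -0.0795  0.1602] [ 0.5 -0.9 -0. ]
0.12 [[275.1 255.9]]
0.088 [[275.  208.8]]
0.081 [[274.9 199.1]]
0.074 [[274.9 189.7]]
0.067 [[274.9 180.4]]
0.06 [[274.9 171.3]]
```

View pics/w27.png

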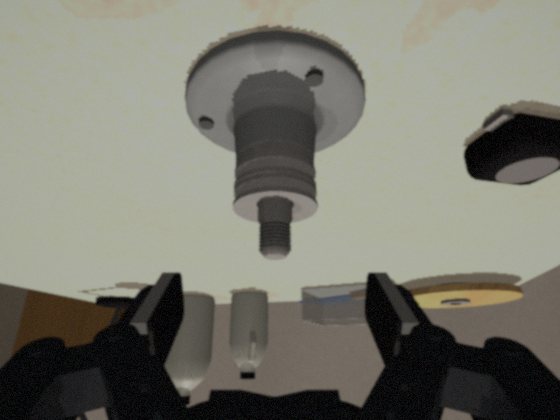

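Run:
```python
from h import *
w=cv2.imread("pics/w27.png")[130:265,215:335]
cv2.imwrite("pics/w27c.png",cv2.resize(w[::-1],None,fx=4.4,fy=4.4,interpolation=cv2.INTER_CUBIC))
c=manip.calibration("wrist")
a=np.linspace(0,2*np.pi,120)
for z in (.088,.0844,.0776,.074,.0704,.0636):
    q=proj(c,np.stack([.5035+.028*np.cos(a),-.1525+.028*np.sin(a),0*a+z],1));print(z,((q.min(0)-[215,130])*4.4).round(),((q.max(0)-[215,130])*4.4).round(), "flipped rows",(594-(q[:,1].max()-130)*4.4).round(),(594-(q[:,1].min()-130)*4.4).round())
t=proj(c,[[.5035,-.1525,.12]])[0];print("tip flipped",(t[0]-215)*4.4,594-(t[1]-130)*4.4)
```

```text
0.088 [ 76. 266.] [451. 412.] flipped rows 182.0 328.0
0.0844 [ 77. 242.] [450. 391.] flipped rows 203.0 352.0
0.0776 [ 79. 197.] [448. 354.] flipped rows 240.0 397.0
0.074 [ 80. 174.] [447. 334.] flipped rows 260.0 420.0
0.0704 [ 81. 151.] [446. 315.] flipped rows 279.0 443.0
0.0636 [ 83. 108.] [444. 279.] flipped rows 315.0 486.0
tip flipped 264.33630447632527 39.970580774326095
```

View pics/w27c.png

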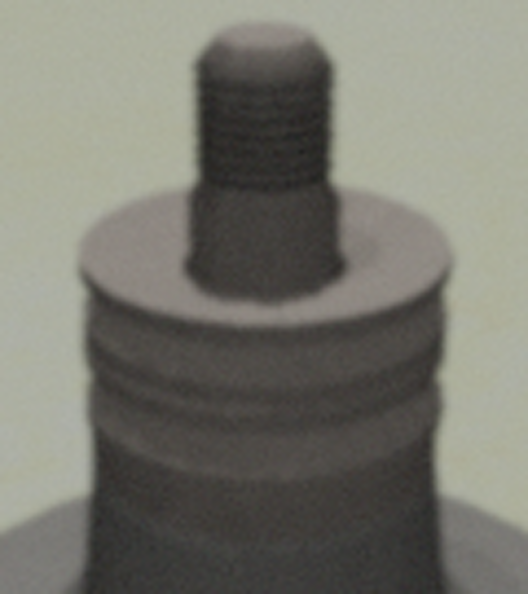

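```bash
python3 -c "
from rig import manip
print(manip.get_state()['clock'],manip.sign_off())"
```

```text
the job is handed in; nothing more can be done
28.3667 None
```

I finished the stack and handed the job in at 28.4 s; no verdict is reported, so success rests on my own checks. I stood spring two on edge in groove a, took it again the other way and placed it on the spindle hollow side down. Spring one went on top of it hollow side up.

**Last checks:**
- **Seating:** In a close side view from the wrist camera, the top rim and the spindle tip matched a fully seated stack to about 1 mm. The stack looks flat and concentric, and hollow directions alternate as required. I did not measure the tilt or centring of the seated springs as numbers.
- **Gripper:** It was open and clear of everything when I handed in.
- **Objects to leave:** The arm was kept clear of the hand nut, jar, tape measure and small spring. I did not measure their positions again at the end.

**Disagreements:**
- **Groove position:** The two wrist-camera views of the spring in groove a differed by about 5 mm. I put this down to camera calibration and lined up by the wrist image instead.
- **Spindle contact:** Spring one rubbed lightly against the spindle on the way down, with about 6 N on the gripper. I moved it sideways a little and let it drop the last few millimetres.
- **Finger width:** The gripper read about 54 mm on the 56 mm springs each time. I took it for a reading offset.

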